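# Unclip the battery cover of an upturned bench scale

### The arm

A 7-joint arm with a two-finger parallel gripper is mounted at the origin on a cart in front of the work surface, level with it; the furniture and walls round the work are solid. World frame = base frame: x ahead of the robot, y to its left, z up, the work surface at z = 0. Lengths are in m, angles in rad, forces in N, time in s.
With the tool pointing down it reaches from about 0.4 to 0.875 m from the base axis. Payload 4.4 kg.
Tool frame: the origin (TCP) lies at the very end of the fingers, on their centre line; the grasp point (between the pads) lies manip.hold_point_z behind it (manip.hold_point_z is the distance from the TCP to the grasp point, in m); x points along the fingers, z is the direction in which the jaws open and shut, and the axes are right-handed (so a half turn about x gives the same grasp; the last joint's range is limited). The gripper opens to 85 mm and grips with 20 to 120 N. Pads are 22 mm wide; open, the fingers measure 114 mm over their backs; the gripper's body (76 mm by 85 mm) begins 54 mm behind the grasp point. The pads swing forward as they close: fully open they stand 13 mm farther back than shut.
Start: joints at [-1.195, 0.628, 0.038, 1.517, -0.027, 0.996, -0.02], TCP at [0.278, 0.588, 0.231] pointing down, gripper open.
Joint ranges: [-3.06, 3.06], [-0.37, 2.12], [-1.25, 1.32], [0.18, 2.47], [-1.1, 4.24], [0.23, 1.98], [-2.94, 2.94]. Speed limits (rad/s): [2.57, 2.57, 3.14, 3.14, 3.14, 3.14, 3.14].

### API

Orientations are given as a unit quaternion [w, x, y, z].
In Python, from workcell import manip gives the robot as it stands.
- The arm moves only by the shell command python3 -m jog 'ROWS' [FORCE]. ROWS is JSON, a list of rows, each an object of numbers: "jaw": the closure, from -1 (fully open) to 1 (shut); "x", "y", "z": the shift along the tool's x, y, z in cm; "spin": the turn about the tool's x in degrees. A call has 1 to 5 rows; each row shifts and turns the commanded pose from where the row before left it, along the tool's axes as they then stand; what a row does not reach is not made up. A row lasts 1/10 s, in which the tool goes at most 50 mm and 8.59 degrees, less where a joint would pass 70% of its speed; a pose out of reach is approached as far as the arm can. A call is refused whole if a number of a shift passes 5 or a number of a turn 8.59, either way. A call with a gripper value outside its range is refused whole. The fingers move at their own pace and stop on an object; FORCE is the grip in N (left out, the last holds). Time passes only in rows, so rows that do not move let the fingers close. It gives the time, the measured TCP pose, the force and the opening at its end, in the units of the state.
- manip.read_state(): the state, without advancing time (a new reading comes with each control period).
- manip.read_camera(name): name is "scene" or "top"; returns a dict with "image" (400x640x3 uint8, red, green, blue), "camera_matrix" (3x3 intrinsics, pixels), "rvec" (rotation vector, rad) and "tvec" (3), from world to camera coordinates, as OpenCV has them. Camera axes: x right, y down, z forward; pixel columns grow to the right and rows downward; lengths in m; the calibration is good to about 2 mm. A picture is of the moment at which its call begins. There is no depth.
- manip.job_done(): hands the job in, once; it reports no verdict.
Trained networks look in the newest picture that a camera, given by its name, has taken for a name from the list of things; names that differ only in an ending like _2 or _b are one class to them, and where a whole thing is asked for, a point or a joint stands for the part that bears it (a point fixed in the world has none). Each returns a list of dicts, best first, with "confidence" (0 to 1); they miss things now and then, are a little off and sometimes report something else, mostly with a low value. They report only what shows in the picture. A call takes as long as a camera call. They do not tell look-alikes from the thing itself.
- manip.find_in(camera, name): "at" ([column, row] in pixels, amid what is visible of it).
The state is a dict: "time": time; "joint_positions": joint angles; "joint_vel": joint speeds; "tau": joint torques, N m; "position": TCP position; "tool_rot": TCP orientation; "ft_force": force on the tool from outside, world axes, zero at the start; "moment": the same for the moment, N m; "gripper_width": opening from 0.0 (shut) to 1.0 (fully open).
Only numpy, scipy, OpenCV 4.12 (cv2) and the standard library are available. Lean on these libraries where they do the work, as an engineer would, in place of code of your own. Each camera call takes 0.05 s, during which the arm holds its last target.

### The job

The bench scale has been stood upside down so that its batteries can be changed. Press the cover's snap tab gently inward to release it and raise that end without forcing the tab or the latched cover, then free the cover from its tongues, lift it off and set it down gently, flat and right side up, in the middle of the black rubber pad. Let go of it and leave the tape, the tin and the shaving brush where they are.

Things in the scene. Friction and masses are not known exactly. Their poses are not given: they have to be found in the camera images.
- scale: Grey bench scale lying upside down on its 224 x 254 mm steel pan; it does not move. Case 210 (x) x 240 (y) mm; its level underside faces up, 76 mm above the table. A levelling foot with a rubber end stands up 20 mm at each corner (x +-83, y +-98). Origin: on the table under the case's centre, z up. The battery cover lies flush in the middle of the underside.
- notch (a point): Middle of the finger notch at the scale's -x edge, level with the underside (81.5 mm from the scale's origin along -x). The notch is 60 mm wide (y), 24 mm deep, open above and to the edge of the case, and runs 47 mm inward from that edge to the snap tab's face. Nothing fixed is met for 8 mm behind that face. Axes as the scale's.
- tab_face (a point): Middle of the snap tab's outer face, which looks into the notch (to -x); at the start 58 mm from the scale's origin along -x and 2 mm below the underside. The face is upright, 48 mm wide (75 mm in all), from 9 mm below the underside to 4 mm above it. Axes as the cover's.
- snap_tab: Flexing snap tab at the cover's -x end, carried by it. Pressed along the cover's +x it moves straight in by 3.8 mm at most: 0.6 N to start, then 3 N per mm, and rigid at its stop (12 N); it breaks at 14 N. The cover first shifts in about 1 mm. Two barbs beside the notch hook 4 mm under fixed strikes 4.5 mm thick; they are free at a push of 10 N. Origin 3 mm behind the face, level with the cover's top face.
- barbs (a point): Underside of the two barbs, mid-way between them: 8 mm below the cover's top face. While the tab is held in at 10.5 to 13 N, the finger's friction carries this end of the cover up with it; once this point is higher than the underside of the scale, the finger can be withdrawn: the barbs spring out and rest on the strikes, and the cover stays ajar, about 0.07 rad nose up.
- cover: Grey plastic battery cover, about 0.1 kg: plate 94 x 80 x 4 mm, 119 mm long with tongues and tab. Origin on its top face near the middle (start: over the scale's origin); x away from the tab, z up. Stands level on skirts that reach 10 mm below its top face. Its latched or hooked-in parts break if it is forced against the case with more than 25 N.
- tongues (a point): Tips of the two tongues at the cover's +x end, 56.5 mm from its origin and 6.5 mm below its top face. They reach 5.5 mm under a fixed lip of the case, 4 mm thick. With the tab end raised, draw the cover 12 mm towards the tab (-x) to clear them from the lip; then it lifts straight off.
- cover_grip (a point): Centre of the cover's grab rib, the place to hold it: a rib 12 mm wide (y), 44 mm long (x), standing 15 mm up from the middle of the cover's top face; this point is half-way up it, 7.5 mm above the top face. There is nothing beside the rib on the cover.
- pad: Black textured rubber pad, 105 (x) x 150 (y) mm, 13 mm thick, flat on the table; it does not move. Origin at the centre of its underside.
- tape: Bystander: a roll of masking tape, 98 mm across, 25 mm high, lying flat. Origin at the centre of its underside.
- tin: Bystander: a small dark green hinged tin, 56 x 108 x 32 mm, near the table's front edge. Origin at the centre of its underside.
- brush: Bystander: a shaving brush standing on end, 36 mm across, 92 mm high. Origin at the centre of its underside.
There are look-alikes about, which are no part of the job. Of the things that look like the cover, the larger one is meant.

How it is judged:
By the outcome, as a careful person would: the job done as asked, in the order asked, and still so for the second after the job is handed in, with the robot touching nothing.
It also fails if it takes over 72 s, if anything falls off the work surface, if the arm or the gripper's body presses on something with over 40 N, if the wrist force passes 120 N, or if a joint passes its speed limit or range.

## Working session

There is one attempt and no reset: what is moved stays moved. The work goes in short steps, Python scripts to look and compute and a shell command to move; the robot and the scene stay as the last step left them, time stands still between calls to the robot, and variables do not carry over. Pictures are saved under pics/ and viewed, and the job is handed in when it is done.

```bash
ls; mkdir -p pics; cat > h.py <<'E'
import numpy as np,cv2
from workcell import manip
def cam(n):
    c=manip.read_camera(n);return c
def save(n,f):
    c=cam(n);cv2.imwrite('pics/'+f,c['image'][:,:,::-1]);return c
def ray(c,uv):
    R=cv2.Rodrigues(np.array(c['rvec'],float))[0];t=np.array(c['tvec'],float).ravel()
    K=np.array(c['camera_matrix'],float)
    d=R.T@np.linalg.solve(K,[uv[0],uv[1],1]);o=-R.T@t
    return o,d
def atz(c,uv,z):
    o,d=ray(c,uv);return o+d*(z-o[2])/d[2]
def proj(c,p):
    return cv2.projectPoints(np.array(p,float).reshape(-1,1,3),np.array(c['rvec'],float),np.array(c['tvec'],float),np.array(c['camera_matrix'],float),None)[0].reshape(-1,2)
E
python3 - <<'E'
from h import *
for n in ['scene','top']:
    c=save(n,n+'0.png'); o,d=ray(c,(320,200)); print(n,o.round(3),d.round(3),np.array(c['camera_matrix']).round(1).tolist())
    for k in ['scale','cover','cover_grip','tab_face','notch','pad','tape','tin','brush','snap_tab']:
        print(k,[(np.round(r['at'],1).tolist(),round(r['confidence'],2)) for r in manip.find_in(n,k)])
s=manip.read_state();print(s)
print(manip.hold_point_z)
E
```

```text
pics
scene [-0.162 -0.978  0.773] [ 0.577  0.606 -0.547] [[473.0, 0.0, 320.4], [0.0, 473.0, 195.6], [0.0, 0.0, 1.0]]
scale [([325.9, 231.5], 0.57)]
cover [([294.5, 174.8], 0.74), ([328.1, 216.9], 0.56)]
cover_grip [([324.2, 216.0], 0.89), ([296.7, 172.4], 0.53)]
tab_face [([320.1, 223.1], 0.68)]
notch [([325.8, 225.8], 0.93)]
pad [([251.4, 186.1], 0.88)]
tape [([342.9, 184.0], 0.53)]
tin [([229.8, 226.2], 0.58)]
brush [([390.2, 284.6], 0.65)]
snap_tab [([319.1, 222.9], 0.58)]
top [ 0.422 -0.224  0.997] [ 0.169 -0.03  -0.986] [[390.8, 0.0, 307.9], [0.0, 390.8, 200.7], [0.0, 0.0, 1.0]]
scale [([307.2, 220.7], 0.74)]
cover [([205.3, 159.6], 0.71)]
cover_grip [([325.4, 213.5], 0.8), ([209.2, 160.1], 0.61)]
tab_face [([218.0, 145.1], 0.41)]
notch [([306.2, 222.2], 0.86)]
pad [([189.1, 218.0], 0.78)]
tape [([267.7, 135.7], 0.75)]
tin [([250.1, 287.8], 0.68)]
brush [([423.4, 234.1], 0.6)]
snap_tab [([331.4, 234.9], 0.51), ([427.4, 232.2], 0.24)]
{'time': 1.1, 'joint_positions': array([-1.19480349,  0.62839356,  0.03848667,  1.51739584, -0.02700456,
        0.9962801 , -0.01998465]), 'joint_vel': array([-6.31124127e-04, -7.06094852e-04,  3.11952814e-05,  1.48856328e-03,
       -1.16143078e-04, -4.58457795e-04, -1.70762002e-03]), 'tau': array([-1.26751879e-04, -5.63272405e+01,  1.22549515e+00, -1.93776333e+01,
        1.07953473e-02,  1.68406405e-03, -1.51820973e-05]), 'position': array([0.27789148, 0.58762809, 0.23131869]), 'tool_rot': array([ 0.5974058 , -0.37827591,  0.59740045,  0.37832043]), 'ft_force': array([ 0.78296801,  0.47682182, -0.30812282]), 'moment': array([ 0.02334487, -0.01247308, -0.00434601]), 'gripper_width': 0.9995153257153349}
0.0187
```

```bash
python3 - <<'E'
import cv2
a=cv2.imread('pics/top0.png');cv2.imwrite('pics/top0c.png',cv2.resize(a[100:320,140:460],None,fx=2.5,fy=2.5,interpolation=cv2.INTER_CUBIC))
a=cv2.imread('pics/scene0.png');cv2.imwrite('pics/scene0c.png',cv2.resize(a[150:310,200:420],None,fx=3.5,fy=3.5,interpolation=cv2.INTER_CUBIC))
E
```

```text
(no output)
```

View pics/top0c.png

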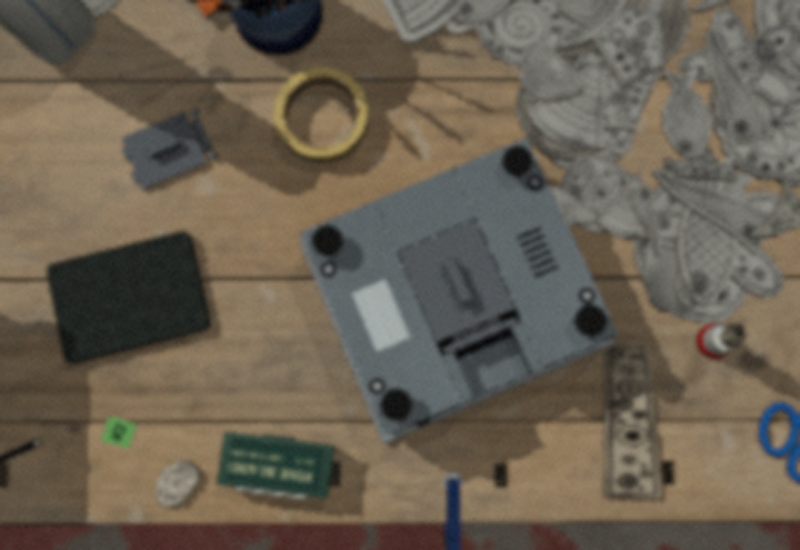

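View pics/scene0c.png

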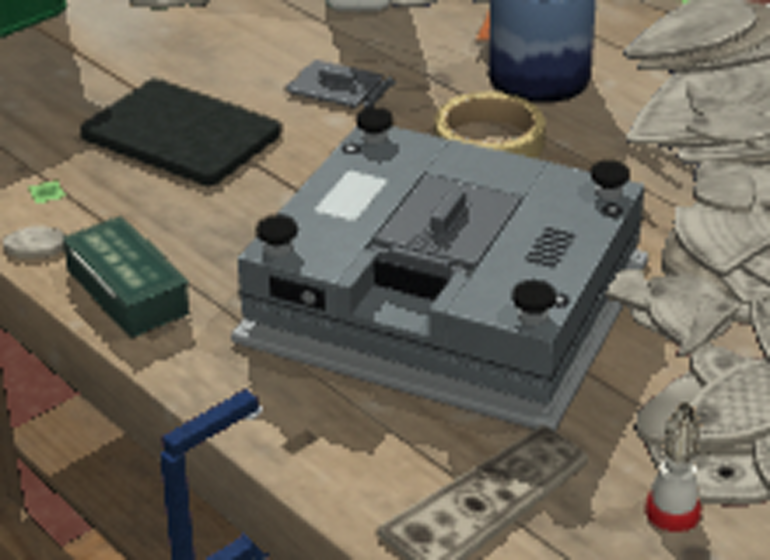

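View pics/top0.png

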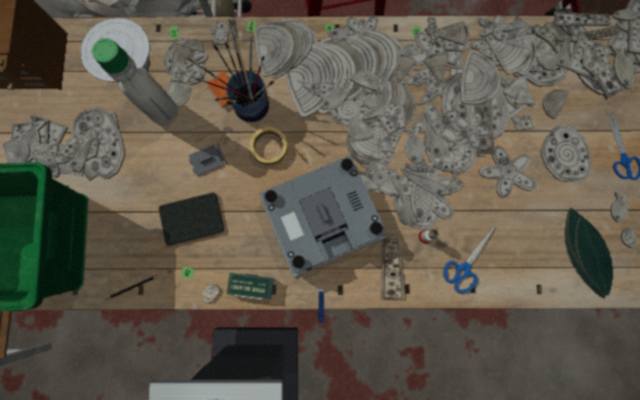

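View pics/scene0.png

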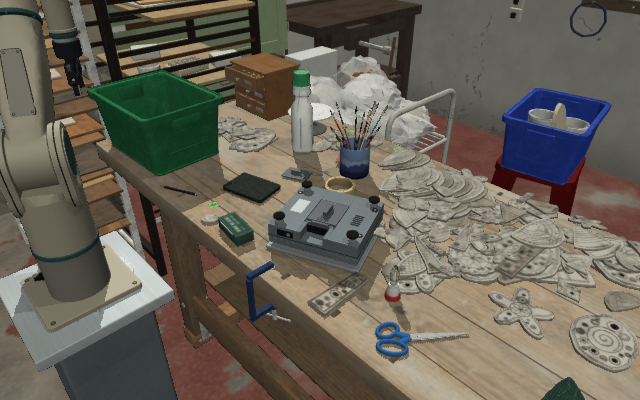

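```bash
cat > fit.py <<'E'
from h import *
from scipy.optimize import least_squares
def blob(img,u,v,r=9,th=45):
    g=img.max(2).astype(float);u0,v0=int(u),int(v)
    p=g[v0-r:v0+r+1,u0-r:u0+r+1];m=(p<th).astype(np.uint8)
    n,l,s,c=cv2.connectedComponentsWithStats(m,connectivity=4)
    if n<2:return None
    k=1+np.argmax(s[1:,4]);return c[k]+[u0-r,v0-r],s[k,4]
E
python3 - <<'E'
from fit import *
T=cam('top');S=cam('scene')
feet=np.array([[83,-98],[83,98],[-83,98],[-83,-98]])/1000
top=[(140+a/2.5,100+b/2.5) for a,b in [(517,160),(327,240),(396,404),(590,320)]]
# scene crop
sc=[(200+a/3.5,150+b/3.5) for a,b in [(610,172),(374,119),(276,230),(533,297)]]
mt=[blob(T['image'],*p) for p in top];ms=[blob(S['image'],*p) for p in sc]
print(mt,ms)
def f(q,which):
    c,s=np.cos(q[2]),np.sin(q[2]);P=np.c_[feet@np.array([[c,-s],[s,c]]).T+q[:2],np.full(4,.096)]
    r=[]
    if 't' in which:r.append(proj(T,P)-[m[0] for m in mt])
    if 's' in which:r.append(proj(S,P)-[m[0] for m in ms])
    return np.concatenate(r).ravel()
for w in ['t','s','ts']:
    r=least_squares(f,[.55,-.25,.4],args=(w,));print(w,r.x.round(4),np.degrees(r.x[2]),r.fun.round(1))
q=r.x
c,s=np.cos(q[2]),np.sin(q[2]);P=lambda x,y,z:[q[0]+c*x-s*y,q[1]+s*x+c*y,z]
pts={'origin':P(0,0,.076),'grip':P(0,0,.0835),'notch':P(-.0815,0,.076),'tab':P(-.058,0,.074)}
for n,C in [('top',T),('scene',S)]:
    im=C['image'][:,:,::-1].copy();im=cv2.resize(im,None,fx=4,fy=4,interpolation=cv2.INTER_CUBIC)
    for k,p in pts.items():
        u=proj(C,p)[0];print(n,k,np.round(p,4),u.round(1))
        cv2.circle(im,tuple((u*4+2).astype(int)),3,(0,0,255),-1)
    for x,y in [(-.105,-.12),(.105,-.12),(.105,.12),(-.105,.12)]:
        u=proj(C,P(x,y,.076))[0];cv2.circle(im,tuple((u*4+2).astype(int)),3,(0,255,0),-1)
    u=proj(C,P(0,0,.076))[0]*4;u=u.astype(int);cv2.imwrite('pics/fit_%s.png'%n,im[u[1]-280:u[1]+280,u[0]-320:u[0]+320])
E
```

```text
[(array([346.75510204, 164.29591837]), np.int32(98)), (array([270.63106796, 195.96116505]), np.int32(103)), (array([298.19266055, 261.64220183]), np.int32(109)), (array([375.99082569, 227.80733945]), np.int32(109))] [(array([373.82089552, 199.3880597 ]), np.int32(67)), (array([306.54098361, 183.83606557]), np.int32(61)), (array([278.8028169 , 215.46478873]), np.int32(71)), (array([352.28089888, 234.56179775]), np.int32(89))]
t [ 0.5484 -0.2581  0.4002] 22.92874690564397 [ 0.1 -0.4 -0.2 -0.  -0.1  0.2  0.2  0.2]
s [ 0.5442 -0.2646  0.4028] 23.0773485422559 [ 0.4 -0.1 -0.1 -0.  -0.4 -0.1  0.1  0. ]
ts [ 0.5478 -0.2597  0.4011] 22.979259746004377 [ 0.7 -0.2  0.5  0.3  0.7  0.5  1.   0.4 -0.1 -1.3 -0.3 -1.2 -0.5 -1.5
 -0.4 -1.5]
top origin [ 0.5478 -0.2597  0.076 ] [323.4 213.3]
top grip [ 0.5478 -0.2597  0.0835] [323.5 212.8]
top notch [ 0.4727 -0.2916  0.076 ] [337.3 244.9]
top tab [ 0.4944 -0.2824  0.074 ] [333.2 235.8]
scene origin [ 0.5478 -0.2597  0.076 ] [327.2 212.3]
scene grip [ 0.5478 -0.2597  0.0835] [327.2 209.9]
scene notch [ 0.4727 -0.2916  0.076 ] [314.3 229.5]
scene tab [ 0.4944 -0.2824  0.074 ] [318.2 225. ]
```

View pics/fit_top.png

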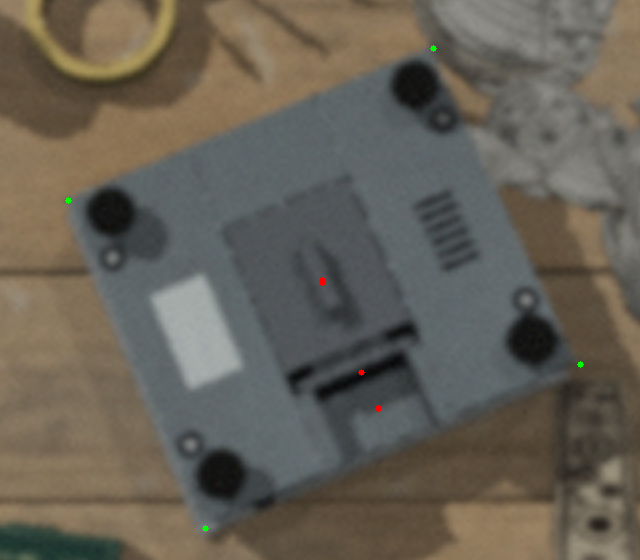

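View pics/fit_scene.png

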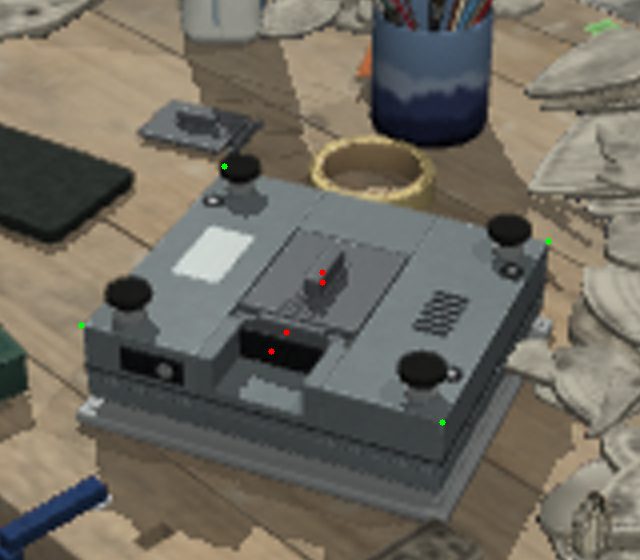

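```bash
cat >> h.py <<'E'
from scipy.spatial.transform import Rotation as Ro
def st():
    s=manip.read_state();q=s['tool_rot'];R=Ro.from_quat([q[1],q[2],q[3],q[0]]).as_matrix();return s,R
E
python3 - <<'E'
from h import *
s,R=st();print(R.round(3))
for yaw in [22.95]:
  a=np.radians(yaw); ys=np.array([-np.sin(a),np.cos(a),0])
  for sg in (1,-1):
    print(sg,'spin needed', np.degrees(np.arctan2(np.dot(np.cross(R[:,2],sg*ys),R[:,0]),R[:,2]@(sg*ys))))
T=cam('top')
for n,uv,z in [('pad',(191,218.5),.013),('bottlebase',(168,113),0),('mug',(252,112),0),('brush?',(427,236),0),('tape',(268,147),.025),('look',(207,160),0)]: print(n,atz(T,uv,z).round(3))
E
```

```text
[[ 0.    -0.904  0.428]
 [ 0.     0.428  0.904]
 [-1.     0.     0.   ]]
1 spin needed -48.26114295701206
-1 spin needed 131.73885704298795
pad [0.545 0.073 0.013]
bottlebase [0.832 0.152 0.   ]
mug [ 0.834 -0.074  0.   ]
brush? [ 0.498 -0.526  0.   ]
tape [ 0.728 -0.121  0.025]
look [0.701 0.042 0.   ]
```

```bash
python3 -m jog '[{"spin":8.55,"jaw":1},{"spin":8.55,"jaw":1},{"spin":8.55,"jaw":1},{"spin":8.55,"jaw":1},{"spin":8.55,"jaw":1}]' 30
python3 -m jog '[{"spin":8.55,"jaw":1},{"spin":8.55,"jaw":1},{"spin":8.55,"jaw":1},{"spin":8.55,"jaw":1},{"spin":8.55,"jaw":1}]'
python3 -m jog '[{"spin":8.55,"jaw":1},{"spin":8.55,"jaw":1},{"spin":8.55,"jaw":1},{"spin":8.55,"jaw":1},{"spin":8.55,"jaw":1}]'
python3 -m jog '[{"spin":3.5,"jaw":1},{"jaw":1}]'
cat > where.py <<'E'
from h import *
import sys
s,R=st();a=np.radians(22.95);q=np.array([.548,-.2588])
X=np.array([np.cos(a),np.sin(a)]);Y=np.array([-X[1],X[0]])
d=s['position'][:2]-q
print('t %.2f'%s['time'],'pos',s['position'].round(4),'scale xy mm',(d@X*1e3).round(1),(d@Y*1e3).round(1),'z',(s['position'][2]*1e3).round(1),'push',(-(s['ft_force'][:2]@X)).round(2),'fy',(s['ft_force'][:2]@Y).round(2),'fz',s['ft_force'][2].round(2),'w',s['gripper_width'].round(3),'jawerr',np.degrees(np.arctan2(R[:2,2]@X,-(R[:2,2]@Y))).round(2),'q',s['joint_positions'].round(2))
E
python3 where.py
```

```text
invalid input at $[0]: expected keys jaw, x, y, z, spin
invalid input at $[0]: expected keys jaw, x, y, z, spin
invalid input at $[0]: expected keys jaw, x, y, z, spin
invalid input at $[0]: expected keys jaw, x, y, z, spin
Traceback (most recent call last):
  File "where.py", line 6, in <module>
    print('t %.2f'%s['time'],'pos',s['position'].round(4),'scale xy mm',(d@X*1e3).round(1),(d@Y*1e3).round(1),'z',(s['position'][2]*1e3).round(1),'push',(-(s['ft_force'][:2]@X)).round(2),'fy',(s['ft_force'][:2]@Y).round(2),'fz',s['ft_force'][2].round(2),'w',s['gripper_width'].round(3),'jawerr',np.degrees(np.arctan2(R[:2,2]@X,-(R[:2,2]@Y))).round(2),'q',s['joint_positions'].round(2))
                                                                                                                                                                                                                                                                  ^^^^^^^^^^^^^^^^^^^^^^^^
AttributeError: 'float' object has no attribute 'round'
```

All keys are required per row.

```bash
sed -i "s/s\['gripper_width'\].round(3)/round(s['gripper_width'],3)/" where.py
python3 -m jog '[{"jaw":1,"x":0,"y":0,"z":0,"spin":8.55},{"jaw":1,"x":0,"y":0,"z":0,"spin":8.55},{"jaw":1,"x":0,"y":0,"z":0,"spin":8.55},{"jaw":1,"x":0,"y":0,"z":0,"spin":8.55},{"jaw":1,"x":0,"y":0,"z":0,"spin":8.55}]' 30
python3 where.py
```

```text
time: 1.75
position: [0.2778, 0.5876, 0.2313]
tool_rot: [0.695, -0.132, 0.695, 0.132]
ft_force: [-0.3, -0.7, 0.0]
gripper_width: 0.15
t 1.75 pos [0.2778 0.5876 0.2313] scale xy mm 81.3 884.8 z 231.3 push 0.58 fy -0.54 fz 0.02 w 0.15 jawerr 88.64 q [-1.32  0.64  0.25  1.52 -0.17  1.   -0.65]
```

```bash

python3 -m jog '[{"jaw":1,"x":0,"y":0,"z":0,"spin":8.55},{"jaw":1,"x":0,"y":0,"z":0,"spin":8.55},{"jaw":1,"x":0,"y":0,"z":0,"spin":8.55},{"jaw":1,"x":0,"y":0,"z":0,"spin":8.55},{"jaw":1,"x":0,"y":0,"z":0,"spin":8.55}]' >/dev/null
python3 -m jog '[{"jaw":1,"x":0,"y":0,"z":0,"spin":8.55},{"jaw":1,"x":0,"y":0,"z":0,"spin":8.55},{"jaw":1,"x":0,"y":0,"z":0,"spin":8.55},{"jaw":1,"x":0,"y":0,"z":0,"spin":8.55},{"jaw":1,"x":0,"y":0,"z":0,"spin":8.55}]' >/dev/null
python3 -m jog '[{"jaw":1,"x":0,"y":0,"z":0,"spin":3.5},{"jaw":1,"x":0,"y":0,"z":0,"spin":0}]'
python3 where.py
```

```text
time: 2.95
position: [0.2776, 0.5877, 0.2311]
tool_rot: [0.59, 0.39, 0.589, -0.391]
ft_force: [0.5, -0.6, 0.5]
gripper_width: 0.002
t 2.95 pos [0.2776 0.5877 0.2311] scale xy mm 81.1 885.0 z 231.1 push -0.19 fy -0.78 fz 0.51 w 0.002 jawerr 0.01 q [-1.54  0.72  0.67  1.53 -0.48  1.07 -1.93]
```

```bash

for i in 1 2; do python3 -m jog '[{"jaw":1,"x":0,"y":0,"z":5,"spin":0},{"jaw":1,"x":0,"y":0,"z":5,"spin":0},{"jaw":1,"x":0,"y":0,"z":5,"spin":0},{"jaw":1,"x":0,"y":0,"z":5,"spin":0},{"jaw":1,"x":0,"y":0,"z":5,"spin":0}]' >/dev/null
python3 where.py; done
```

```text
t 3.45 pos [0.3758 0.3557 0.2316] scale xy mm 81.1 633.0 z 231.6 push -1.33 fy -0.27 fz 0.43 w -0.0 jawerr 0.13 q [-1.27  0.52  0.69  1.9  -0.43  0.87 -1.54]
t 3.95 pos [0.4734 0.1255 0.2316] scale xy mm 81.1 383.0 z 231.6 push -0.45 fy -0.13 fz -0.52 w -0.002 jawerr 0.13 q [-0.79  0.48  0.68  1.97 -0.4   0.83 -1.05]
```

```bash

python3 -m jog '[{"jaw":1,"x":0,"y":-2,"z":5,"spin":0},{"jaw":1,"x":0,"y":-2,"z":5,"spin":0},{"jaw":1,"x":0,"y":-2,"z":5,"spin":0},{"jaw":1,"x":0,"y":-2,"z":5,"spin":0},{"jaw":1,"x":0,"y":-2,"z":4.4,"spin":0}]' >/dev/null
python3 where.py
python3 -m jog '[{"jaw":1,"x":0,"y":-2,"z":4,"spin":0},{"jaw":1,"x":2,"y":-2,"z":4,"spin":0},{"jaw":1,"x":3,"y":-1.5,"z":4,"spin":0},{"jaw":1,"x":3,"y":-1,"z":2,"spin":0},{"jaw":1,"x":0,"y":0,"z":0,"spin":0}]' >/dev/null
python3 where.py;
```

```text
t 4.45 pos [ 0.4756 -0.1233  0.2317] scale xy mm -13.8 153.0 z 231.7 push -1.58 fy 0.52 fz -0.21 w 0.004 jawerr 0.11 q [-0.26  0.47  0.66  1.96 -0.39  0.83 -0.55]
t 4.95 pos [ 0.4671 -0.2767  0.1497] scale xy mm -81.5 15.1 z 149.7 push 0.24 fy 0.61 fz 0.61 w -0.003 jawerr -0.26 q [ 0.13  0.65  0.55  1.91 -0.5   0.73 -0.21]
```

```bash

python3 -m jog '[{"jaw":1,"x":2,"y":0,"z":1.5,"spin":0},{"jaw":1,"x":2,"y":0,"z":0,"spin":0},{"jaw":1,"x":0.5,"y":0,"z":0,"spin":0},{"jaw":1,"x":0,"y":0,"z":0,"spin":0}]' >/dev/null
python3 where.py; python3 - <<'E'
from h import *
s,R=st();p=s['position']
for n in ['scene','top']:
    c=cam(n);u=proj(c,p)[0];print(n,u.round(1));im=cv2.resize(c['image'][:,:,::-1],None,fx=4,fy=4,interpolation=cv2.INTER_CUBIC)
    cv2.circle(im,tuple((u*4+1.5).astype(int)),3,(0,0,255),-1);v=(u*4).astype(int);cv2.imwrite('pics/ap_%s.png'%n,im[max(0,v[1]-280):v[1]+280,v[0]-320:v[0]+320])
E
```

```text
t 5.35 pos [ 0.476  -0.2861  0.1076] scale xy mm -77.0 2.9 z 107.6 push -0.4 fy 0.4 fz 0.62 w 0.001 jawerr 0.09 q [ 0.18  0.72  0.5   1.9  -0.55  0.66 -0.16]
scene [313.7 217.5]
top [335.9 242.7]
```

View pics/ap_scene.png

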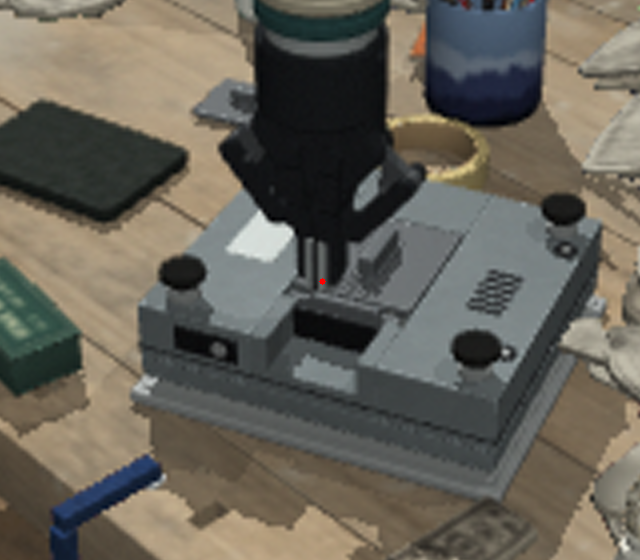

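View pics/ap_top.png

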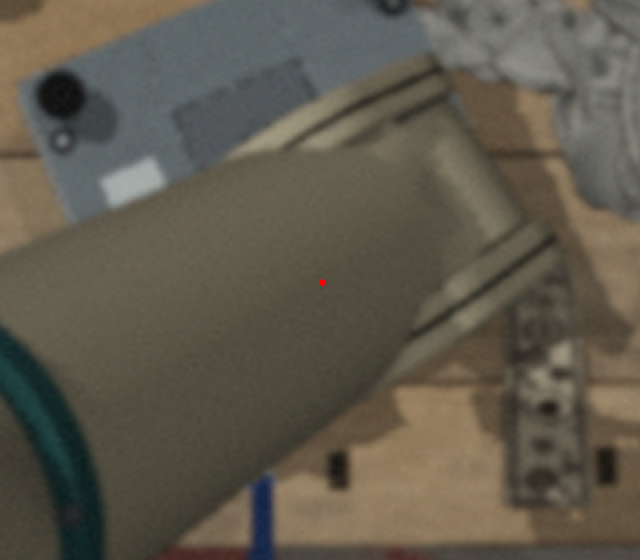

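```bash
python3 - <<'E'
from h import *
c=cam('scene')
ims=[]
for q in [(.5484,-.2581,.4002),(.5478,-.2597,.4011),(.5442,-.2646,.4028),(.546,-.262,.402)]:
    im=cv2.resize(c['image'][:,:,::-1],None,fx=5,fy=5,interpolation=cv2.INTER_CUBIC)
    C,S=np.cos(q[2]),np.sin(q[2]);P=lambda x,y,z:[q[0]+C*x/1e3-S*y/1e3,q[1]+S*x/1e3+C*y/1e3,z/1e3]
    L=[[(-105,30,76),(-58,30,76),(-58,-30,76),(-105,-30,76)],[(-105,30,76),(-105,30,52),(-105,-30,52),(-105,-30,76)],[(-105,120,76),(105,120,76),(105,-120,76),(-105,-120,76),(-105,120,76)],[(-58,24,80),(-58,24,67),(-58,-24,67),(-58,-24,80),(-58,24,80)],[(-22,6,91),(22,6,91),(22,-6,91),(-22,-6,91),(-22,6,91)]]
    for l in L:
        u=proj(c,[P(*k) for k in l]);cv2.polylines(im,[(u*5+2).astype(int).reshape(-1,1,2)],False,(0,255,0),1)
    ims.append(im[900:1250,1320:1720])
cv2.imwrite('pics/hyp.png',np.vstack([np.hstack(ims[:2]),np.hstack(ims[2:])])[:,:])
E
```

```text
(no output)
```

View pics/hyp.png

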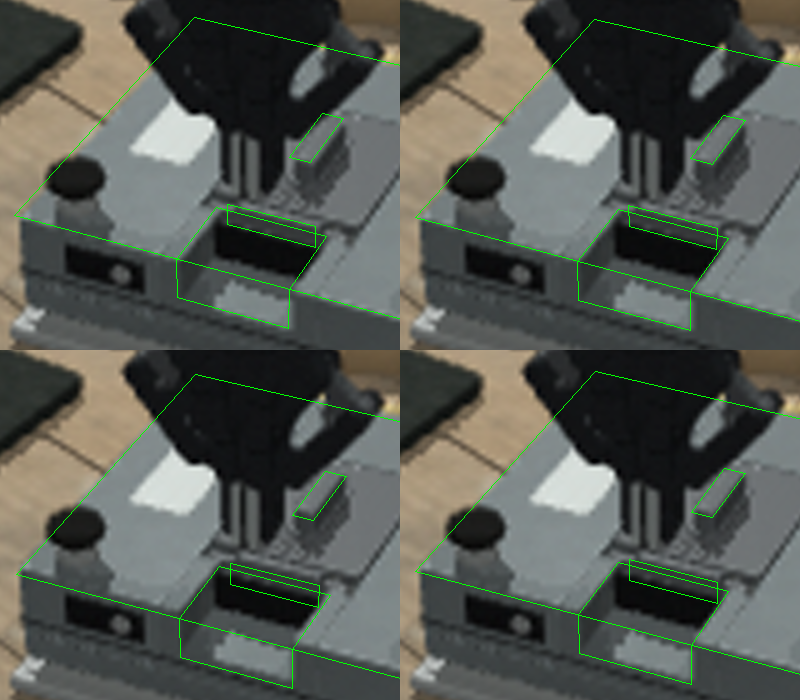

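```bash

python3 -m jog '[{"jaw":1,"x":1,"y":-0.5,"z":0.4,"spin":0},{"jaw":1,"x":1.3,"y":0,"z":0,"spin":0},{"jaw":1,"x":0,"y":0,"z":0,"spin":0}]' >/dev/null
python3 where.py
python3 -m jog '[{"jaw":1,"x":1,"y":0,"z":0,"spin":0},{"jaw":1,"x":1,"y":0,"z":0,"spin":0},{"jaw":1,"x":0,"y":0,"z":0,"spin":0},{"jaw":1,"x":0,"y":0,"z":0,"spin":0}]' >/dev/null
python3 where.py; python3 - <<'E'
from h import *
c=cam('scene');im=cv2.resize(c['image'][150:260,250:400,::-1],None,fx=5,fy=5,interpolation=cv2.INTER_CUBIC);cv2.imwrite('pics/in1.png',im)
E
python3 where.py
```

```text
t 5.80 pos [ 0.4716 -0.2924  0.0828] scale xy mm -83.4 -1.1 z 82.8 push -0.28 fy 0.22 fz 0.35 w -0.0 jawerr -0.04 q [ 0.21  0.76  0.47  1.92 -0.57  0.61 -0.12]
t 6.20 pos [ 0.4726 -0.293   0.0641] scale xy mm -82.8 -2.1 z 64.1 push -0.06 fy 0.39 fz 0.05 w 0.001 jawerr -0.02 q [ 0.23  0.78  0.44  1.92 -0.59  0.57 -0.1 ]
t 6.25 pos [ 0.4728 -0.2931  0.0645] scale xy mm -82.6 -2.3 z 64.5 push 0.61 fy -0.2 fz 1.32 w 0.0 jawerr -0.02 q [ 0.23  0.78  0.44  1.92 -0.59  0.57 -0.1 ]
```

View pics/in1.png

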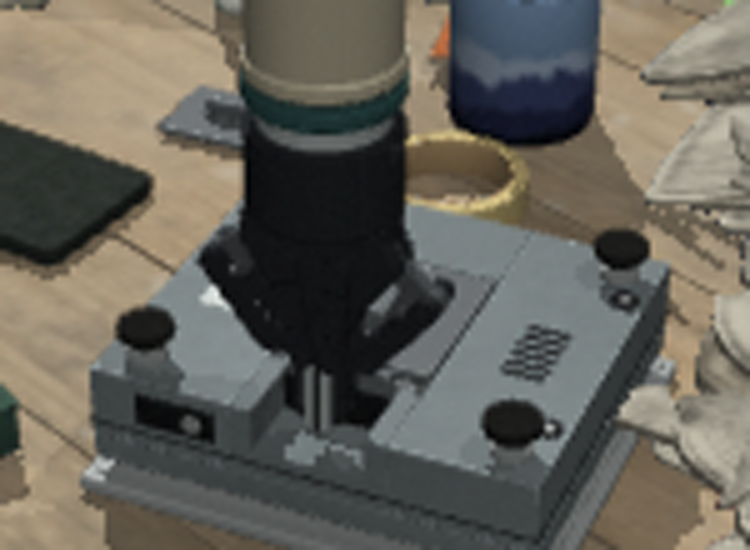

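```bash
cat > f.py <<'E'
from h import *
import sys
n=int(sys.argv[1]) if len(sys.argv)>1 else 4
a=np.radians(22.95);q=np.array([.548,-.2588]);X=np.array([np.cos(a),np.sin(a)]);Y=np.array([-X[1],X[0]])
F=[];D=[]
for i in range(n):
    manip.read_camera('scene');s=manip.read_state();f=s['ft_force'];F.append([-f[:2]@X,f[:2]@Y,f[2]]);d=s['position'][:2]-q;D.append([d@X*1e3,d@Y*1e3,s['position'][2]*1e3])
F=np.array(F);print('t %.2f'%s['time'],'push fy fz',F.mean(0).round(2),'pushes',F[:,0].round(1),'xyz',np.mean(D,0).round(2),'last',np.round(D[-1],2),'w',round(s['gripper_width'],3))
E
python3 f.py 6
python3 -m jog '[{"jaw":1,"x":0,"y":0.3,"z":0,"spin":0},{"jaw":1,"x":0,"y":0.2,"z":0,"spin":0},{"jaw":1,"x":0,"y":0,"z":0,"spin":0}]' >/dev/null
python3 f.py 3
```

```text
t 6.55 push fy fz [-0.17  0.25  0.12] pushes [-0.1 -0.3 -0.   0.1 -0.6 -0. ] xyz [-82.42  -2.42  64.83] last [-82.4   -2.33  64.83] w 0.002
t 7.00 push fy fz [ 0.11 -0.14  0.31] pushes [-0.2 -0.1  0.6] xyz [-77.42  -2.17  64.52] last [-77.58  -2.2   64.53] w 0.003
```

```bash

python3 -m jog '[{"jaw":1,"x":0,"y":0.15,"z":0,"spin":0},{"jaw":1,"x":0,"y":0.1,"z":0,"spin":0},{"jaw":1,"x":0,"y":0,"z":0,"spin":0}]' 
python3 f.py 2
python3 -m jog '[{"jaw":1,"x":0,"y":0.1,"z":0,"spin":0},{"jaw":1,"x":0,"y":0,"z":0,"spin":0}]' >/dev/null
python3 f.py 2
python3 -m jog '[{"jaw":1,"x":0,"y":0.1,"z":0,"spin":0},{"jaw":1,"x":0,"y":0,"z":0,"spin":0}]' >/dev/null
python3 f.py 2
```

```text
time: 7.3
position: [0.48, -0.29, 0.0645]
tool_rot: [0.589, 0.391, 0.589, -0.39]
ft_force: [-0.5, -0.4, 0.2]
gripper_width: -0.001
t 7.40 push fy fz [-0.09 -0.39 -0.3 ] pushes [ 0.2 -0.4] xyz [-75.    -2.22  64.54] last [-75.06  -2.22  64.53] w 0.001
t 7.70 push fy fz [-0.41 -0.25  0.59] pushes [-0.9  0.1] xyz [-74.    -2.22  64.56] last [-74.05  -2.2   64.54] w -0.002
t 8.00 push fy fz [-0.06  0.38 -0.4 ] pushes [-0.6  0.5] xyz [-72.98  -2.21  64.56] last [-73.01  -2.21  64.55] w -0.002
```

Free tracking is exact to about 0.1 mm, so I'll keep stepping 1 mm at a time.

```bash

python3 -m jog '[{"jaw":1,"x":0,"y":0.1,"z":0,"spin":0},{"jaw":1,"x":0,"y":0,"z":0,"spin":0}]' >/dev/null
python3 f.py 2
python3 -m jog '[{"jaw":1,"x":0,"y":0.1,"z":0,"spin":0},{"jaw":1,"x":0,"y":0,"z":0,"spin":0}]' >/dev/null
python3 f.py 2
```

```text
t 8.30 push fy fz [0.08 0.2  0.13] pushes [ 0.5 -0.3] xyz [-71.98  -2.21  64.54] last [-72.02  -2.2   64.54] w 0.001
t 8.60 push fy fz [-0.13  0.83 -0.28] pushes [-0.2 -0.1] xyz [-71.    -2.22  64.54] last [-71.03  -2.2   64.53] w 0.001
```

```bash

python3 -m jog '[{"jaw":1,"x":0,"y":0.1,"z":0,"spin":0},{"jaw":1,"x":0,"y":0,"z":0,"spin":0}]' >/dev/null
python3 f.py 2
```

```text
t 8.90 push fy fz [-0.04 -0.06 -0.37] pushes [-0.5  0.4] xyz [-69.98  -2.21  64.54] last [-70.    -2.22  64.55] w 0.001
```

```bash

python3 -m jog '[{"jaw":1,"x":0,"y":0.1,"z":0,"spin":0},{"jaw":1,"x":0,"y":0,"z":0,"spin":0}]' >/dev/null
python3 f.py 2
```

```text
t 9.20 push fy fz [0.23 0.24 0.05] pushes [ 0.9 -0.4] xyz [-68.99  -2.22  64.55] last [-69.03  -2.23  64.55] w -0.001
```

```bash

python3 -m jog '[{"jaw":1,"x":0,"y":0.1,"z":0,"spin":0},{"jaw":1,"x":0,"y":0,"z":0,"spin":0}]' >/dev/null
python3 f.py 3
```

```text
t 9.55 push fy fz [ 0.23  0.22 -0.  ] pushes [ 0.3  0.7 -0.3] xyz [-67.99  -2.22  64.55] last [-68.04  -2.22  64.54] w -0.001
```

```bash

python3 -m jog '[{"jaw":1,"x":0,"y":0.1,"z":0,"spin":0},{"jaw":1,"x":0,"y":0,"z":0,"spin":0}]' >/dev/null
python3 f.py 3
```

```text
t 9.90 push fy fz [-0.74  0.01 -0.38] pushes [-0.5 -0.7 -1. ] xyz [-67.    -2.22  64.55] last [-67.04  -2.22  64.55] w -0.002
```

```bash
python3 - <<'E'
from h import *
c=cam('scene');im=cv2.resize(c['image'][190:250,280:360,::-1],None,fx=9,fy=9,interpolation=cv2.INTER_CUBIC);cv2.imwrite('pics/in2.png',im)
E
```

```text
(no output)
```

View pics/in2.png

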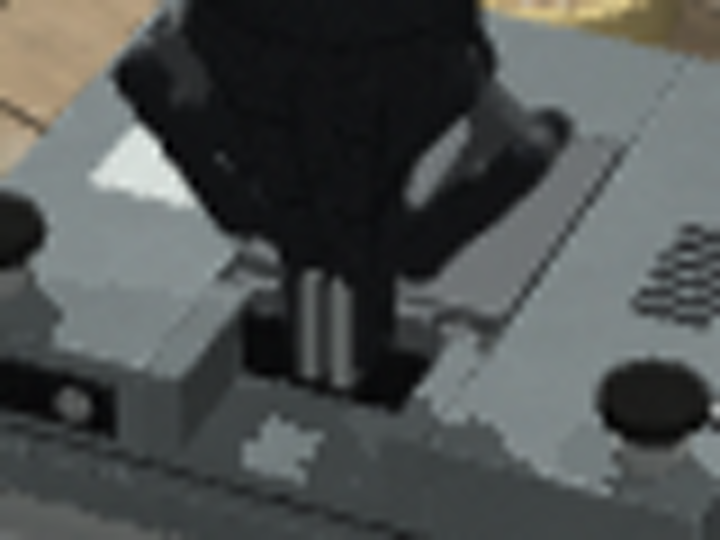

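```bash

python3 -m jog '[{"jaw":1,"x":0,"y":0.1,"z":0,"spin":0},{"jaw":1,"x":0,"y":0,"z":0,"spin":0}]' >/dev/null
python3 f.py 3
```

```text
t 10.30 push fy fz [0.45 0.04 0.21] pushes [0.1 0.5 0.8] xyz [-66.14  -2.25  64.55] last [-66.16  -2.27  64.56] w 0.0
```

```bash

python3 -m jog '[{"jaw":1,"x":0,"y":0.1,"z":0,"spin":0},{"jaw":1,"x":0,"y":0,"z":0,"spin":0}]' >/dev/null
python3 f.py 3
```

```text
t 10.65 push fy fz [ 1.92 -0.51  1.14] pushes [2.5 1.6 1.7] xyz [-65.55  -2.22  64.53] last [-65.5   -2.23  64.54] w -0.0
```

```bash

python3 -m jog '[{"jaw":1,"x":0,"y":0.1,"z":0,"spin":0},{"jaw":1,"x":0,"y":0,"z":0,"spin":0}]' >/dev/null
python3 f.py 3
```

```text
t 11.00 push fy fz [4.37 0.2  1.99] pushes [4.3 4.4 4.4] xyz [-64.77  -2.23  64.52] last [-64.71  -2.23  64.52] w 0.003
```

```bash

python3 -m jog '[{"jaw":1,"x":0,"y":0.1,"z":0,"spin":0},{"jaw":1,"x":0,"y":0,"z":0,"spin":0}]' >/dev/null
python3 f.py 3
```

```text
t 11.35 push fy fz [5.58 0.88 2.75] pushes [6.4 5.7 4.5] xyz [-64.21  -2.24  64.52] last [-64.19  -2.25  64.52] w 0.002
```

```bash

python3 -m jog '[{"jaw":1,"x":0,"y":0.1,"z":0,"spin":0},{"jaw":1,"x":0,"y":0,"z":0,"spin":0}]' >/dev/null
python3 f.py 3
```

```text
t 11.70 push fy fz [7.59 0.32 3.07] pushes [7.1 7.3 8.4] xyz [-63.82  -2.22  64.51] last [-63.82  -2.22  64.52] w -0.001
```

```bash

python3 -m jog '[{"jaw":1,"x":0,"y":0.1,"z":0,"spin":0},{"jaw":1,"x":0,"y":0,"z":0,"spin":0}]' >/dev/null
python3 f.py 5
```

```text
t 12.15 push fy fz [7.9  0.67 3.87] pushes [7.6 7.2 8.4 8.  8.2] xyz [-63.43  -2.23  64.51] last [-63.42  -2.24  64.52] w -0.003
```

```bash

python3 -m jog '[{"jaw":1,"x":0,"y":0.1,"z":0,"spin":0},{"jaw":1,"x":0,"y":0,"z":0,"spin":0}]' >/dev/null
python3 f.py 5
```

```text
t 12.60 push fy fz [9.38 0.49 4.48] pushes [9.  9.  9.4 9.9 9.6] xyz [-63.05  -2.23  64.52] last [-63.04  -2.21  64.51] w -0.001
```

```bash

python3 -m jog '[{"jaw":1,"x":0,"y":0.08,"z":0,"spin":0},{"jaw":1,"x":0,"y":0,"z":0,"spin":0}]' >/dev/null
python3 f.py 6
```

```text
t 13.10 push fy fz [10.    0.67  4.73] pushes [10.  10.   9.5 10.2 10.4 10. ] xyz [-62.73  -2.22  64.51] last [-62.74  -2.21  64.51] w -0.001
```

```bash

python3 -m jog '[{"jaw":1,"x":0,"y":0.1,"z":0,"spin":0},{"jaw":1,"x":0,"y":0,"z":0,"spin":0}]' >/dev/null
python3 f.py 6
```

```text
t 13.60 push fy fz [11.37  0.64  5.29] pushes [11.  10.8 11.  12.7 11.2 11.5] xyz [-62.34  -2.21  64.5 ] last [-62.31  -2.23  64.53] w -0.001
```

```bash

python3 -m jog '[{"jaw":1,"x":-0.1,"y":0,"z":0,"spin":0},{"jaw":1,"x":-0.1,"y":0,"z":0,"spin":0},{"jaw":1,"x":0,"y":0,"z":0,"spin":0}]' >/dev/null
python3 f.py 5
```

```text
t 14.15 push fy fz [11.32 -0.46 -0.36] pushes [12.  11.1 10.9 11.4 11.3] xyz [-62.52  -2.2   65.83] last [-62.54  -2.2   65.81] w -0.001
```

```bash

python3 -m jog '[{"jaw":1,"x":-0.1,"y":0.01,"z":0,"spin":0},{"jaw":1,"x":-0.1,"y":0,"z":0,"spin":0},{"jaw":1,"x":0,"y":0,"z":0,"spin":0}]' >/dev/null
python3 f.py 5
```

```text
t 14.70 push fy fz [10.9  -0.54 -0.76] pushes [10.7 11.   9.8 12.1 10.8] xyz [-62.48  -2.17  67.78] last [-62.47  -2.2   67.78] w -0.002
```

```bash
python3 - <<'E'
from h import *
c=cam('scene');im=cv2.resize(c['image'][190:250,280:360,::-1],None,fx=9,fy=9,interpolation=cv2.INTER_CUBIC);cv2.imwrite('pics/in3.png',im)
E
```

```text
(no output)
```

View pics/in3.png

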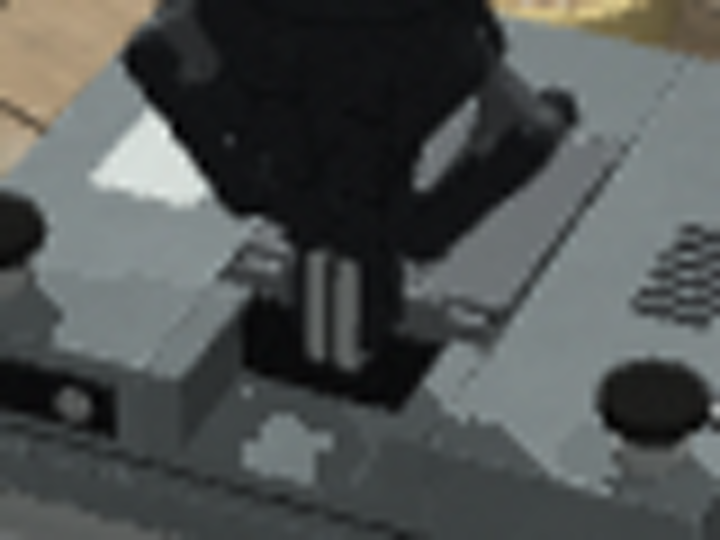

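```bash

python3 -m jog '[{"jaw":1,"x":-0.1,"y":0.04,"z":0,"spin":0},{"jaw":1,"x":-0.1,"y":0,"z":0,"spin":0},{"jaw":1,"x":0,"y":0,"z":0,"spin":0}]' >/dev/null
python3 f.py 5
```

```text
t 15.30 push fy fz [11.45  0.07 -0.35] pushes [11.9 11.5 11.3 11.4 11.2] xyz [-62.35  -2.17  69.76] last [-62.36  -2.17  69.72] w 0.0
```

```bash

python3 -m jog '[{"jaw":1,"x":-0.1,"y":0.02,"z":0,"spin":0},{"jaw":1,"x":-0.1,"y":0,"z":0,"spin":0},{"jaw":1,"x":0,"y":0,"z":0,"spin":0}]' >/dev/null
python3 f.py 5
```

```text
t 15.85 push fy fz [11.6  -0.57 -0.35] pushes [11.3 11.4 11.7 11.6 12. ] xyz [-62.26  -2.17  71.76] last [-62.27  -2.17  71.74] w 0.001
```

```bash

python3 -m jog '[{"jaw":1,"x":-0.1,"y":0.01,"z":0,"spin":0},{"jaw":1,"x":-0.1,"y":0,"z":0,"spin":0},{"jaw":1,"x":0,"y":0,"z":0,"spin":0}]' >/dev/null
python3 f.py 4
```

```text
t 16.35 push fy fz [11.91 -0.63  0.2 ] pushes [12.4 10.8 12.1 12.3] xyz [-62.19  -2.16  73.79] last [-62.18  -2.17  73.77] w 0.003
```

```bash

python3 -m jog '[{"jaw":1,"x":-0.1,"y":0.01,"z":0,"spin":0},{"jaw":1,"x":-0.06,"y":0,"z":0,"spin":0},{"jaw":1,"x":0,"y":0,"z":0,"spin":0}]' >/dev/null
python3 f.py 4;python3 - <<'E'
from h import *
c=cam('scene');im=cv2.resize(c['image'][190:250,280:360,::-1],None,fx=9,fy=9,interpolation=cv2.INTER_CUBIC);cv2.imwrite('pics/in4.png',im)
E
```

```text
t 16.85 push fy fz [11.86 -0.31  0.11] pushes [11.5 12.  11.8 12. ] xyz [-62.11  -2.15  75.39] last [-62.11  -2.14  75.38] w -0.004
```

View pics/in4.png

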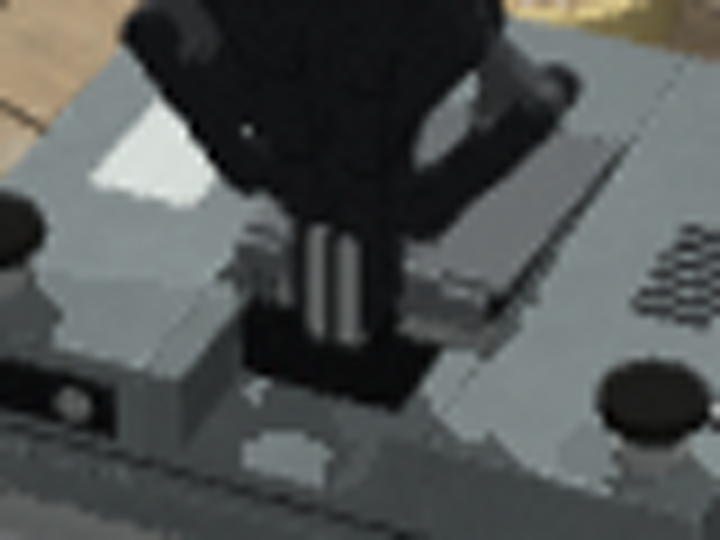

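```bash

python3 -m jog '[{"jaw":1,"x":-0.08,"y":0,"z":0,"spin":0},{"jaw":1,"x":0,"y":0,"z":0,"spin":0}]' >/dev/null
python3 f.py 3
python3 -m jog '[{"jaw":1,"x":0,"y":-0.2,"z":0,"spin":0},{"jaw":1,"x":0,"y":-0.2,"z":0,"spin":0},{"jaw":1,"x":0,"y":-0.2,"z":0,"spin":0},{"jaw":1,"x":0,"y":-0.2,"z":0,"spin":0},{"jaw":1,"x":0,"y":-0.2,"z":0,"spin":0}]' >/dev/null
python3 f.py 2
python3 -m jog '[{"jaw":1,"x":0,"y":-0.3,"z":0,"spin":0},{"jaw":1,"x":0,"y":-0.3,"z":0,"spin":0},{"jaw":1,"x":0,"y":0,"z":0,"spin":0}]' >/dev/null
python3 f.py 2
python3 - <<'E'
from h import *
c=cam('scene');im=cv2.resize(c['image'][190:250,280:360,::-1],None,fx=9,fy=9,interpolation=cv2.INTER_CUBIC);cv2.imwrite('pics/in5.png',im)
E
```

```text
t 17.25 push fy fz [11.89 -0.69 -0.68] pushes [11.9 11.8 11.9] xyz [-62.09  -2.15  76.19] last [-62.08  -2.16  76.19] w -0.002
t 17.85 push fy fz [-0.06  0.41  0.14] pushes [-0.4  0.3] xyz [-66.2   -2.25  77.08] last [-66.04  -2.26  77.12] w -0.0
t 18.25 push fy fz [-0.28 -0.75  0.53] pushes [ 0.1 -0.7] xyz [-73.3   -2.29  77.04] last [-73.24  -2.3   77.03] w -0.001
```

View pics/in5.png

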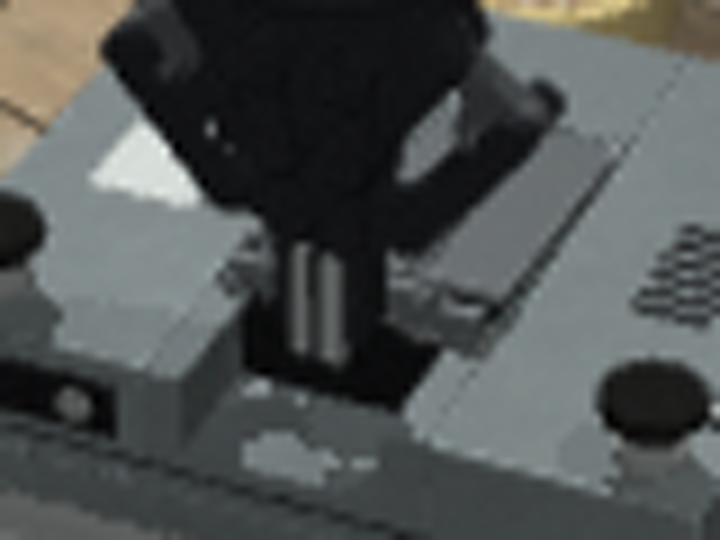

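```bash

python3 -m jog '[{"jaw":1,"x":-1.5,"y":-0.5,"z":0,"spin":0},{"jaw":1,"x":-2.5,"y":0,"z":0,"spin":0},{"jaw":-1,"x":-2,"y":2,"z":0,"spin":0},{"jaw":-1,"x":0,"y":3,"z":0,"spin":0},{"jaw":-1,"x":0,"y":2,"z":0,"spin":0}]' >/dev/null
python3 -m jog '[{"jaw":-1,"x":0,"y":0.6,"z":0,"spin":0},{"jaw":-1,"x":0,"y":0,"z":0,"spin":0},{"jaw":-1,"x":0,"y":0,"z":0,"spin":0}]' >/dev/null
python3 where.py
python3 - <<'E'
from h import *
s,R=st();p=s['position'];c=cam('scene');x0,y0=280,120
im=cv2.resize(c['image'][y0:y0+130,x0:x0+110,::-1],None,fx=5,fy=5,interpolation=cv2.INTER_CUBIC)
for z in (p[2],.083):
    u=proj(c,[p[0],p[1],z])[0]-[x0,y0];cv2.circle(im,tuple((u*5+2).astype(int)),3,(0,0,255),-1)
cv2.imwrite('pics/rib1.png',im)
E
```

```text
t 19.10 pos [ 0.5452 -0.2627  0.1372] scale xy mm -4.1 -2.5 z 137.2 push 1.06 fy -1.1 fz 0.3 w 0.991 jawerr -0.1 q [ 0.07  0.74  0.55  1.75 -0.52  0.8  -0.3 ]
```

View pics/rib1.png

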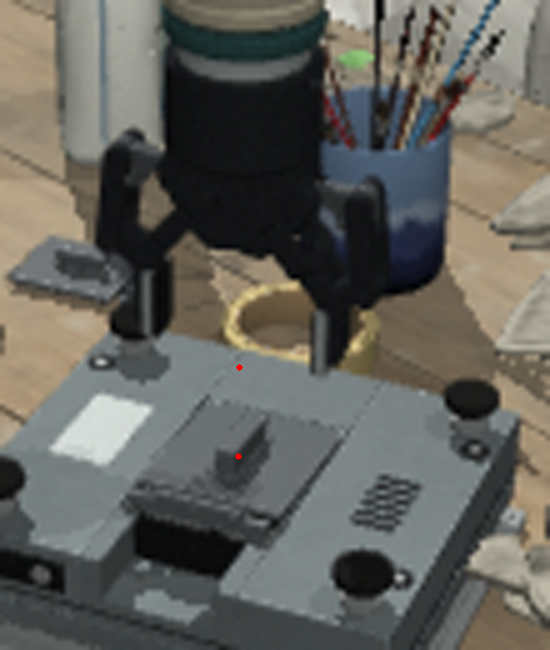

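```bash
python3 - <<'E'
from h import *
c=cam('scene')
a=np.radians(22.95);X=np.array([np.cos(a),np.sin(a),0]);Y=np.array([-X[1],X[0],0]);Z=np.array([0,0,1.])
th=.07;O=np.array([.548,-.2588,.0])
ims=[]
for dx,dy in [(0,0),(-3,-2),(-3,0),(-3,-4)]:
    xc=X*np.cos(th)-Z*np.sin(th);zc=X*np.sin(th)+Z*np.cos(th)
    piv=O+X*(.0565+dx/1e3)+Y*dy/1e3+Z*.0695
    P=lambda x,y,z:piv+xc*(x-56.5)/1e3+Y*y/1e3+zc*(z+6.5)/1e3
    im=cv2.resize(c['image'][190:235,295:365,::-1],None,fx=6,fy=6,interpolation=cv2.INTER_CUBIC)
    for l in [[(-22,6,15),(22,6,15),(22,-6,15),(-22,-6,15),(-22,6,15),(-22,6,0),(-22,-6,0),(22,-6,0),(22,-6,15)],[(-22,-6,15),(-22,-6,0)],[(-47,40,0),(47,40,0),(47,-40,0),(-47,-40,0),(-47,40,0)]]:
        u=proj(c,[P(*k) for k in l])-[295,190];cv2.polylines(im,[(u*6+2.5).astype(int).reshape(-1,1,2)],False,(0,255,0),1)
    ims.append(im[:, :400])
cv2.imwrite('pics/ribh.png',np.vstack([np.hstack(ims[:2]),np.hstack(ims[2:])]))
E
```

```text
(no output)
```

View pics/ribh.png

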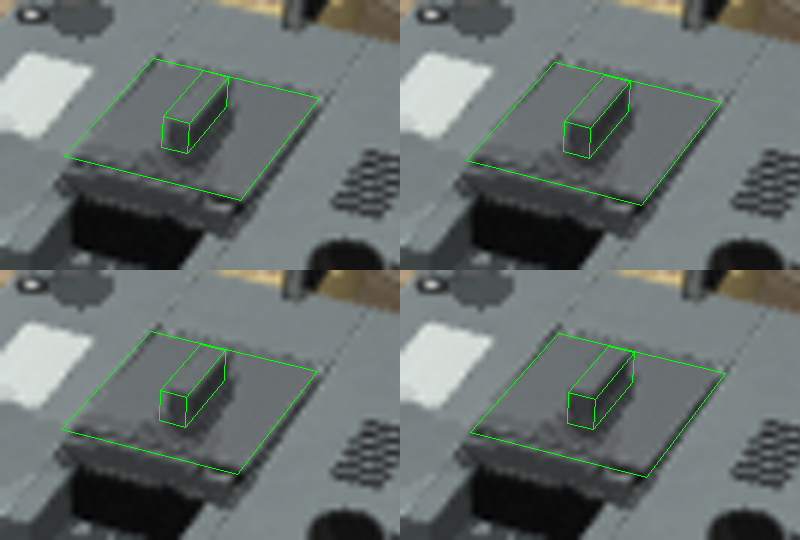

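```bash

python3 -m jog '[{"jaw":-0.2,"x":1.5,"y":0.1,"z":0.15,"spin":0},{"jaw":0,"x":1.5,"y":0,"z":0,"spin":0},{"jaw":0.2,"x":1,"y":0,"z":0,"spin":0},{"jaw":0.3,"x":0.5,"y":0,"z":0,"spin":0},{"jaw":0.3,"x":0,"y":0,"z":0,"spin":0}]' 20 >/dev/null
python3 f.py 3
python3 - <<'E'
from h import *
s,R=st();p=s['position'];c=cam('scene')
im=cv2.resize(c['image'][180:235,290:370,::-1],None,fx=9,fy=9,interpolation=cv2.INTER_CUBIC)
u=proj(c,p)[0]-[290,180];cv2.circle(im,tuple((u*9+4).astype(int)),3,(0,0,255),-1)
cv2.imwrite('pics/rib2.png',im)
E
```

```text
t 19.85 push fy fz [ 0.02 -0.57  0.25] pushes [-0.2 -0.5  0.8] xyz [-1.43 -3.89 91.84] last [-1.25 -4.1  92.25] w 0.345
```

View pics/rib2.png

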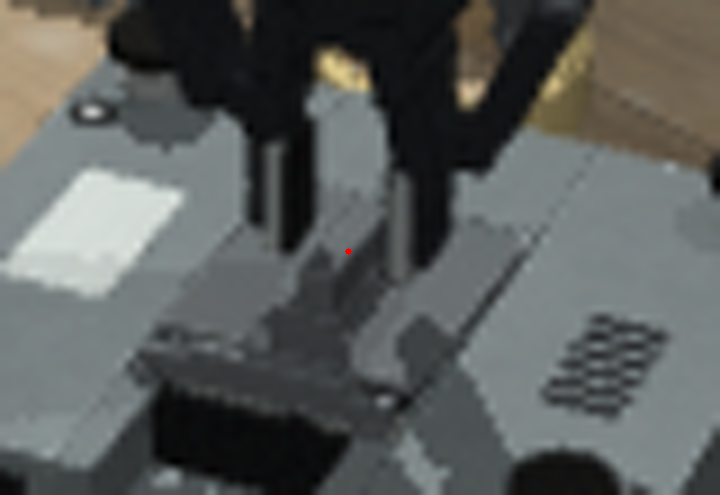

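```bash

python3 -m jog '[{"jaw":0.3,"x":0.5,"y":-0.1,"z":0,"spin":0},{"jaw":0.3,"x":0.3,"y":0,"z":0,"spin":0},{"jaw":0.3,"x":0,"y":0,"z":0,"spin":0},{"jaw":0.5,"x":0,"y":0,"z":0,"spin":0}]' 20 >/dev/null
python3 f.py 4
```

```text
t 20.50 push fy fz [-0.04  0.13  0.16] pushes [-0.2 -0.8  0.3  0.6] xyz [-2.32 -3.81 84.03] last [-2.29 -3.81 84.05] w 0.246
```

```bash

python3 -m jog '[{"jaw":0.6,"x":0,"y":0,"z":0,"spin":0},{"jaw":0.7,"x":0,"y":0,"z":0,"spin":0},{"jaw":0.8,"x":0,"y":0,"z":0,"spin":0}]' 20 >/dev/null
python3 f.py 3
python3 -m jog '[{"jaw":1,"x":0,"y":0,"z":0,"spin":0},{"jaw":1,"x":0,"y":0,"z":0,"spin":0},{"jaw":1,"x":0,"y":0,"z":0,"spin":0}]' 20 >/dev/null
python3 f.py 4
```

```text
t 20.95 push fy fz [0.63 5.55 4.02] pushes [-0.2  1.4  0.6] xyz [-2.47 -2.31 83.86] last [-2.49 -2.31 83.84] w 0.135
t 21.45 push fy fz [1.54 5.06 4.46] pushes [2.  2.3 0.9 1. ] xyz [-2.45 -2.34 83.87] last [-2.45 -2.35 83.89] w 0.134
```

```bash

python3 -m jog '[{"jaw":1,"x":-0.05,"y":0,"z":-0.12,"spin":0},{"jaw":1,"x":0,"y":0,"z":0,"spin":0},{"jaw":1,"x":0,"y":0,"z":0,"spin":0}]' 30 >/dev/null
python3 f.py 4
```

```text
t 21.95 push fy fz [ 0.02  3.1  -1.19] pushes [ 0.3  0.9 -0.1 -1. ] xyz [-2.4  -2.27 84.2 ] last [-2.38 -2.3  84.24] w 0.126
```

Nearly neutral. Now draw toward the tab.

```bash

python3 -m jog '[{"jaw":1,"x":0,"y":-0.15,"z":-0.05,"spin":0},{"jaw":1,"x":0,"y":-0.15,"z":0,"spin":0},{"jaw":1,"x":0,"y":-0.1,"z":0,"spin":0},{"jaw":1,"x":0,"y":0,"z":0,"spin":0}]' >/dev/null
python3 f.py 3
```

```text
t 22.50 push fy fz [-4.63  1.81 -2.24] pushes [-4.5 -4.2 -5.2] xyz [-4.71 -2.3  84.64] last [-4.72 -2.31 84.65] w 0.126
```

```bash

python3 -m jog '[{"jaw":1,"x":0,"y":-0.1,"z":0,"spin":0},{"jaw":1,"x":0,"y":-0.1,"z":0,"spin":0},{"jaw":1,"x":0,"y":0,"z":0,"spin":0}]' >/dev/null
python3 f.py 3
```

```text
t 22.95 push fy fz [-7.11  1.44 -3.66] pushes [-7.7 -6.6 -7. ] xyz [-5.58 -2.31 84.71] last [-5.6  -2.3  84.71] w 0.128
```

```bash
python3 - <<'E'
from h import *
c=cam('scene')
im=cv2.resize(c['image'][180:240,285:370,::-1],None,fx=9,fy=9,interpolation=cv2.INTER_CUBIC)
cv2.imwrite('pics/rib3.png',im)
E
```

```text
(no output)
```

View pics/rib3.png

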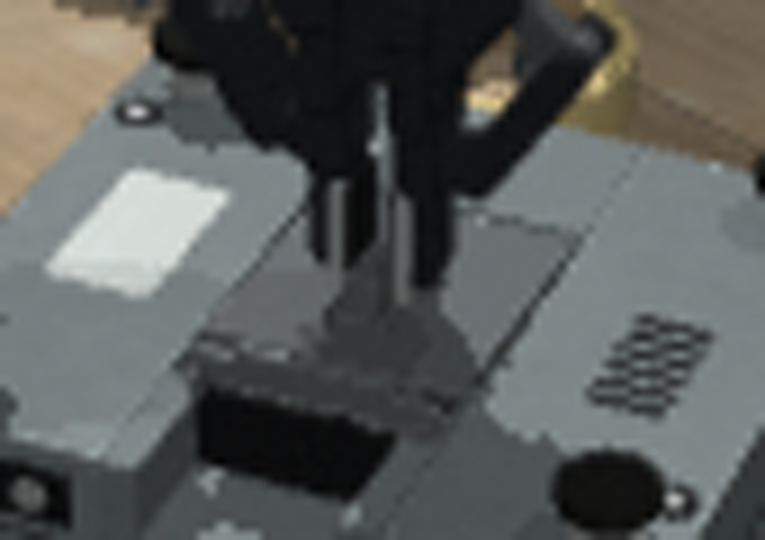

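```bash

python3 -m jog '[{"jaw":1,"x":0,"y":0.25,"z":0,"spin":0},{"jaw":1,"x":-0.1,"y":0,"z":0,"spin":0},{"jaw":1,"x":0,"y":0,"z":0,"spin":0}]' >/dev/null
python3 f.py 3
python3 -m jog '[{"jaw":1,"x":-0.1,"y":0,"z":0,"spin":0},{"jaw":1,"x":0,"y":0,"z":0,"spin":0}]' >/dev/null
python3 f.py 3
```

```text
t 23.45 push fy fz [-1.71  0.92 -3.13] pushes [-1.7 -2.5 -1. ] xyz [-6.58 -2.25 85.38] last [-6.58 -2.25 85.38] w 0.126
t 23.80 push fy fz [-1.32  0.07 -5.56] pushes [-1.6 -1.1 -1.2] xyz [-6.49 -2.14 86.2 ] last [-6.49 -2.14 86.21] w 0.132
```

```bash

python3 -m jog '[{"jaw":1,"x":0,"y":-0.15,"z":0,"spin":0},{"jaw":1,"x":0,"y":-0.15,"z":0,"spin":0},{"jaw":1,"x":0,"y":0,"z":0,"spin":0}]' 20 >/dev/null
python3 f.py 3
```

```text
t 24.25 push fy fz [ 0.04  1.45 -1.  ] pushes [-0.  -0.7  0.8] xyz [-9.42 -2.26 86.91] last [-9.41 -2.24 86.85] w 0.131
```

```bash

python3 -m jog '[{"jaw":1,"x":0,"y":-0.15,"z":0,"spin":0},{"jaw":1,"x":0,"y":-0.15,"z":0,"spin":0},{"jaw":1,"x":0,"y":0,"z":0,"spin":0}]' 20 >/dev/null
python3 f.py 3
python3 - <<'E'
from h import *
c=cam('scene')
im=cv2.resize(c['image'][180:240,285:370,::-1],None,fx=9,fy=9,interpolation=cv2.INTER_CUBIC)
cv2.imwrite('pics/rib4.png',im)
E
```

```text
t 24.70 push fy fz [ 0.43  0.57 -0.72] pushes [0.2 0.6 0.5] xyz [-12.06  -2.2   86.58] last [-12.04  -2.19  86.55] w 0.126
```

View pics/rib4.png

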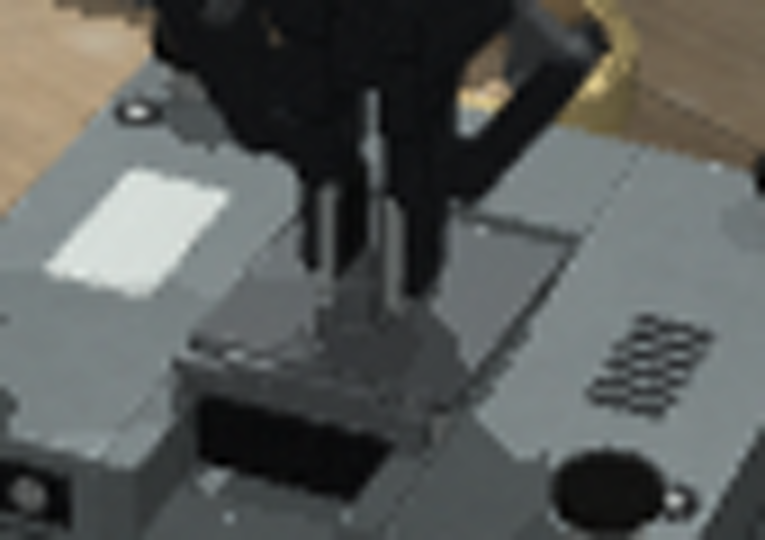

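```bash

python3 -m jog '[{"jaw":1,"x":0,"y":-0.15,"z":0,"spin":0},{"jaw":1,"x":0,"y":-0.15,"z":0,"spin":0},{"jaw":1,"x":0,"y":-0.1,"z":0,"spin":0},{"jaw":1,"x":0,"y":0,"z":0,"spin":0}]' 20 >/dev/null
python3 f.py 4
```

```text
t 25.35 push fy fz [ 0.53  0.27 -0.58] pushes [1.  0.6 0.1 0.4] xyz [-16.06  -2.16  86.45] last [-15.97  -2.16  86.45] w 0.127
```

```bash
python3 - <<'E'
from h import *
c=cam('scene')
im=cv2.resize(c['image'][180:240,285:370,::-1],None,fx=9,fy=9,interpolation=cv2.INTER_CUBIC)
cv2.imwrite('pics/rib5.png',im)
E
```

```text
(no output)
```

View pics/rib5.png

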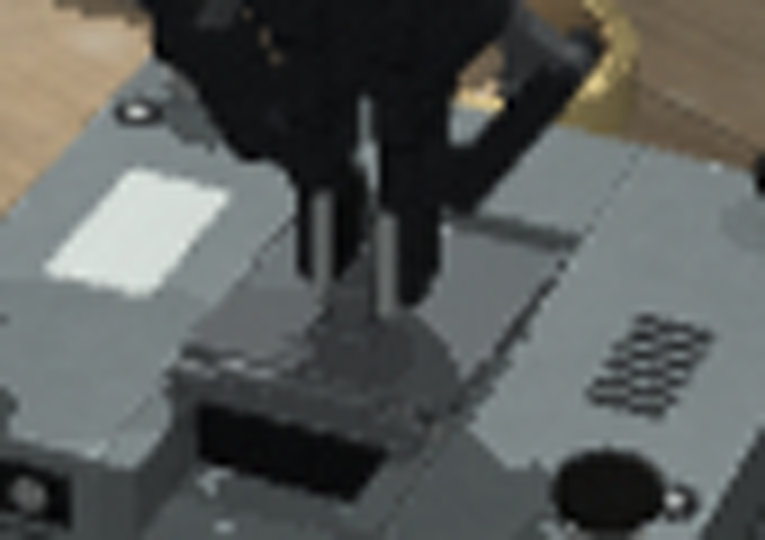

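```bash

python3 -m jog '[{"jaw":1,"x":0,"y":-0.1,"z":0,"spin":0},{"jaw":1,"x":-0.1,"y":0,"z":0,"spin":0},{"jaw":1,"x":-0.15,"y":0,"z":0,"spin":0},{"jaw":1,"x":0,"y":0,"z":0,"spin":0}]' 25 >/dev/null
python3 f.py 4
```

```text
t 26.00 push fy fz [ 0.3   0.22 -0.92] pushes [ 0.4  0.6  0.2 -0. ] xyz [-16.79  -2.12  89.04] last [-16.83  -2.05  88.96] w 0.13
```

```bash

python3 -m jog '[{"jaw":1,"x":-0.3,"y":0,"z":0,"spin":0},{"jaw":1,"x":-0.4,"y":0,"z":0,"spin":0},{"jaw":1,"x":-0.4,"y":0,"z":0,"spin":0},{"jaw":1,"x":0,"y":0,"z":0,"spin":0}]' 30 >/dev/null
python3 f.py 4
python3 -m jog '[{"jaw":1,"x":-1,"y":0,"z":0,"spin":0},{"jaw":1,"x":-1.5,"y":0,"z":0,"spin":0},{"jaw":1,"x":-2,"y":0,"z":0,"spin":0},{"jaw":1,"x":-1,"y":0,"z":0,"spin":0},{"jaw":1,"x":0,"y":0,"z":0,"spin":0}]' 30 >/dev/null
python3 f.py 3
python3 - <<'E'
from h import *
c=cam('scene')
im=cv2.resize(c['image'][130:260,240:400,::-1],None,fx=5,fy=5,interpolation=cv2.INTER_CUBIC)
cv2.imwrite('pics/up1.png',im[:600])
E
```

```text
t 26.60 push fy fz [ 0.06  0.16 -0.9 ] pushes [ 0.1  0.4 -0.3  0.1] xyz [-16.78  -2.1  100.14] last [-16.88  -1.95  99.89] w 0.13
t 27.25 push fy fz [-0.46 -0.1  -0.63] pushes [-0.7 -0.  -0.7] xyz [-16.71  -1.92 155.22] last [-16.95  -1.53 154.55] w 0.125
```

View pics/up1.png

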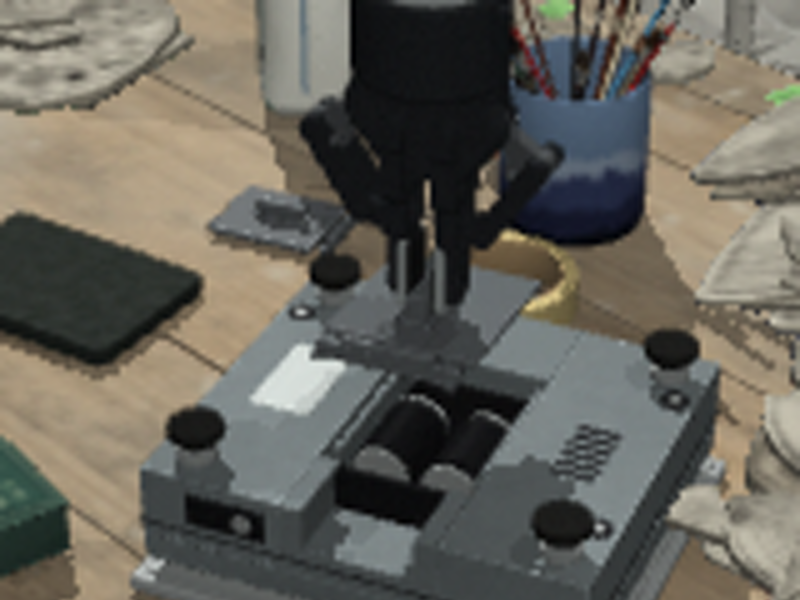

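```bash
python3 - <<'E'
from h import *
from scipy.optimize import least_squares
C={n:manip.read_camera(n) for n in ('top','scene')}
def seg(n,u,v,r,th):
    im=cv2.imread('pics/%s0.png'%n);g=im.max(2);m=np.zeros_like(g)
    m[v-r:v+r,u-r:u+r]=(g[v-r:v+r,u-r:u+r]<th)*255
    m=cv2.morphologyEx(m,cv2.MORPH_OPEN,np.ones((3,3),np.uint8))
    k,l,s,c=cv2.connectedComponentsWithStats(m);i=l[v,u] or 1+np.argmax(s[1:,4]);mm=(l==i).astype(np.uint8)
    ct=max(cv2.findContours(mm,cv2.RETR_EXTERNAL,cv2.CHAIN_APPROX_NONE)[0],key=cv2.contourArea)
    return ct.reshape(-1,2).astype(float),c[i],s[i]
for n,u,v,r,th in [('top',191,218,40,60),('top',191,218,40,50),('scene',251,187,40,60),('scene',251,187,40,70)]:
    ct,c,s=seg(n,u,v,r,th);print(n,c,s,[x for x in cv2.minAreaRect(ct.astype(np.float32))])
    W=np.array([atz(C[n],p,.013)[:2] for p in ct]);rr=cv2.minAreaRect((W*1000).astype(np.float32));print(rr)
E
```

```text
top [191.0891903  219.09001233] [ 160  193   64   53 2433] [(190.5511016845703, 219.1094970703125), (41.04080581665039, 61.4901237487793), 76.29303741455078]
((543.3526611328125, 73.517822265625), (105.93101501464844, 152.47711181640625), 14.128128051757812)
top [191.02881356 219.04618644] [ 160  194   64   51 2360] [(190.73532104492188, 218.94122314453125), (40.01837158203125, 60.63390350341797), 75.96376037597656]
((544.0382080078125, 73.49044799804688), (103.1915283203125, 150.94798278808594), 13.890081405639648)
scene [251.28131213 187.51292247] [ 223  173   57   30 1006] [(250.8870391845703, 187.3262939453125), (53.57344055175781, 23.879072189331055), 19.09349250793457]
((537.2850952148438, 63.82496643066406), (116.01782989501953, 162.0579376220703), 14.337646484375)
scene [251.30376085 187.4927676 ] [ 223  173   57   30 1037] [(250.88002014160156, 187.3400115966797), (54.138736724853516, 24.351337432861328), 19.44003677368164]
((537.3882446289062, 63.9871711730957), (117.36128234863281, 162.3047332763672), 14.347297668457031)
```

```bash
python3 - <<'E'
from h import *
from scipy.optimize import least_squares
C={n:manip.read_camera(n) for n in ('top','scene')}
meas={'top':(191.06,219.07),'scene':(251.29,187.5)}
a=np.radians(14.1)
def cen(n,q):
    R=np.array([[np.cos(a),-np.sin(a)],[np.sin(a),np.cos(a)]])
    P=[[*(R@[sx*.0525,sy*.075]+q),z] for sx in(1,-1) for sy in (1,-1) for z in (0,.013)]
    h=cv2.convexHull(proj(C[n],P).astype(np.float32));m=cv2.moments(h);return np.array([m['m10'],m['m01']])/m['m00'],m['m00']
for n in meas:
    r=least_squares(lambda q:cen(n,q)[0]-meas[n],[.544,.073]);print(n,r.x,cen(n,r.x)[1])
E
```

```text
top [0.54441341 0.0745178 ] 2515.831445878721
scene [0.54307683 0.07134958] 1078.9819962920155
```

```bash
python3 - <<'E'
from h import *
c=cam('scene');s,R=st();p=s['position'];print(p)
a=np.radians(22.95);X=np.array([np.cos(a),np.sin(a),0]);Y=np.array([-X[1],X[0],0]);Z=np.array([0,0,1.])
u0=(proj(c,p)[0]).astype(int)-[35,25];ims=[]
for dx,th in [(0,0.0),(0,.07),(5,.07),(-5,.07)]:
    xc=X*np.cos(th)-Z*np.sin(th);zc=X*np.sin(th)+Z*np.cos(th)
    O=p-Z*.003+X*dx/1e3
    P=lambda x,y,z:O+xc*x/1e3+Y*y/1e3+zc*z/1e3
    im=cv2.resize(c['image'][u0[1]:u0[1]+48,u0[0]:u0[0]+66,::-1],None,fx=6,fy=6,interpolation=cv2.INTER_CUBIC)
    for l in [[(-22,6,15),(-22,6,0),(-22,-6,0),(22,-6,0),(22,-6,15)],[(-22,-6,15),(-22,-6,0)],[(-47,40,0),(47,40,0),(47,-40,0),(-47,-40,0),(-47,40,0)]]:
        u=proj(c,[P(*k) for k in l])-u0;cv2.polylines(im,[(u*6+2.5).astype(int).reshape(-1,1,2)],False,(0,255,0),1)
    ims.append(im)
cv2.imwrite('pics/held.png',np.vstack([np.hstack(ims[:2]),np.hstack(ims[2:])]))
E
```

```text
[ 0.53298819 -0.26716739  0.1544413 ]
```

View pics/held.png

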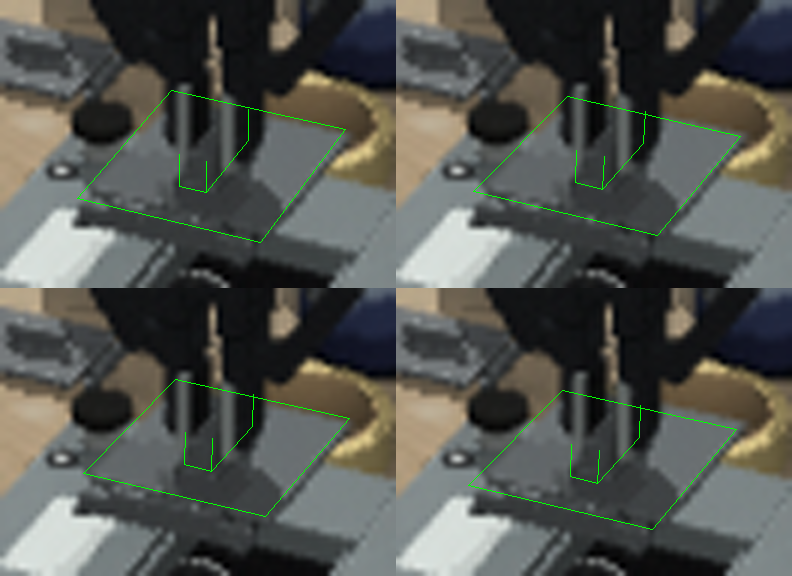

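```bash

python3 -m jog '[{"jaw":1,"x":0,"y":1,"z":-2,"spin":0},{"jaw":1,"x":0,"y":1.8,"z":-3.8,"spin":0},{"jaw":1,"x":0,"y":1.9,"z":-4,"spin":0},{"jaw":1,"x":0,"y":1.9,"z":-4,"spin":0},{"jaw":1,"x":0,"y":1.9,"z":-4,"spin":-3}]' 30 >/dev/null
python3 -m jog '[{"jaw":1,"x":0,"y":1.9,"z":-4,"spin":-4},{"jaw":1,"x":0,"y":1.9,"z":-4,"spin":-6},{"jaw":1,"x":0,"y":1.9,"z":-3,"spin":-8},{"jaw":1,"x":0,"y":0,"z":-1,"spin":-8},{"jaw":1,"x":0,"y":0,"z":0,"spin":-8}]' >/dev/null
python3 where.py
python3 -m jog '[{"jaw":1,"x":0,"y":0,"z":0,"spin":-8},{"jaw":1,"x":0,"y":0,"z":0,"spin":-8},{"jaw":1,"x":0,"y":0,"z":0,"spin":-8},{"jaw":1,"x":0,"y":0,"z":0,"spin":-8},{"jaw":1,"x":0,"y":0,"z":0,"spin":-8}]' >/dev/null
cat > pad.py <<'E'
from h import *
s,R=st();p=s['position'];d=np.array([.544,.073])-p[:2]
print('t',round(s['time'],2),'pos',p.round(4),'to go cm tool y,z:',(R[:2,1]@d*100).round(2),(R[:2,2]@d*100).round(2),'cover x az',np.degrees(np.arctan2(R[1,1],R[0,1])).round(2),'f',s['ft_force'].round(1),'w',round(s['gripper_width'],3),'q7',s['joint_positions'][6].round(2))
E
python3 pad.py
```

```text
t 28.55 pos [0.528  0.0638 0.1545] scale xy mm 107.3 304.9 z 154.5 push -0.69 fy -0.52 fz -0.31 w 0.129 jawerr 37.59 q [-0.45  0.6   0.43  1.93 -0.38  0.69 -0.31]
t 29.05 pos [0.5291 0.0606 0.1549] to go cm tool y,z: 0.95 1.68 cover x az 100.25 f [-0.8 -0.9 -0.8] w 0.134 q7 0.21
```

```bash

python3 -m jog '[{"jaw":1,"x":0,"y":0,"z":0,"spin":-3.8},{"jaw":1,"x":2,"y":0.5,"z":0.9,"spin":0},{"jaw":1,"x":3,"y":0.3,"z":0.8,"spin":0},{"jaw":1,"x":2.5,"y":0,"z":0,"spin":0},{"jaw":1,"x":1.5,"y":0,"z":0,"spin":0}]' >/dev/null
python3 -m jog '[{"jaw":1,"x":0,"y":0,"z":0,"spin":0},{"jaw":1,"x":0,"y":0,"z":0,"spin":0},{"jaw":1,"x":0,"y":0,"z":0,"spin":0}]' >/dev/null
python3 pad.py; python3 - <<'E'
from h import *
c=cam('scene');im=cv2.resize(c['image'][110:220,190:330,::-1],None,fx=5,fy=5,interpolation=cv2.INTER_CUBIC);cv2.imwrite('pics/p1.png',im)
E
```

```text
t 29.85 pos [0.5446 0.0726 0.0659] to go cm tool y,z: 0.05 -0.04 cover x az 103.72 f [ 0.   0.5 -1.1] w 0.133 q7 0.27
```

View pics/p1.png

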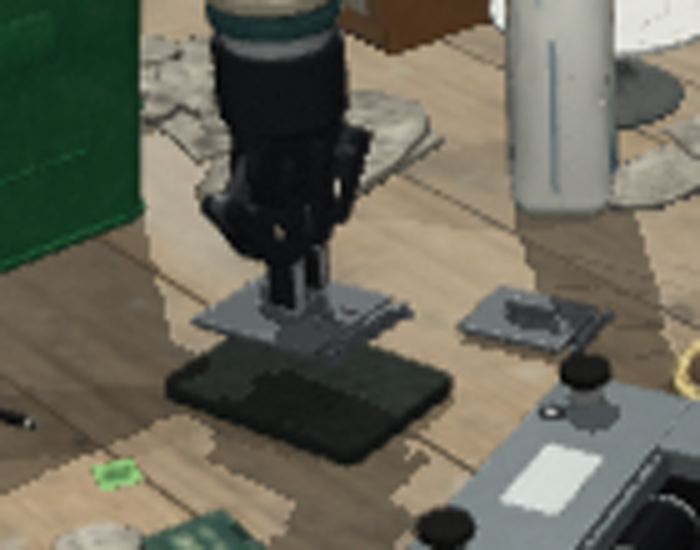

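```bash

python3 -m jog '[{"jaw":1,"x":1.2,"y":0,"z":0,"spin":0},{"jaw":1,"x":1,"y":0,"z":0,"spin":0},{"jaw":1,"x":0.6,"y":0,"z":0,"spin":0},{"jaw":1,"x":0,"y":0,"z":0,"spin":0},{"jaw":1,"x":0,"y":0,"z":0,"spin":0}]' 25 >/dev/null
python3 f.py 4; python3 pad.py
```

```text
t 30.60 push fy fz [-0.21 -0.13 -0.88] pushes [-0.3 -0.2 -0.5  0.2] xyz [125.49 306.79  37.09] last [125.55 306.82  37.22] w 0.128
t 30.6 pos [0.544  0.0727 0.0372] to go cm tool y,z: 0.03 0.01 cover x az 103.73 f [-0.3  0.3 -0.7] w 0.128 q7 0.28
```

```bash

python3 -m jog '[{"jaw":1,"x":0.2,"y":0,"z":0,"spin":0},{"jaw":1,"x":0.2,"y":0,"z":0,"spin":0},{"jaw":1,"x":0,"y":0,"z":0,"spin":0}]' 20 >/dev/null
python3 f.py 3
python3 -m jog '[{"jaw":1,"x":0.15,"y":0,"z":0,"spin":0},{"jaw":1,"x":0,"y":0,"z":0,"spin":0}]' 20 >/dev/null
python3 f.py 3
```

```text
t 31.05 push fy fz [-0.43  0.02 -0.68] pushes [-0.5 -0.1 -0.7] xyz [125.26 306.91  32.88] last [125.31 306.9   32.94] w 0.127
t 31.40 push fy fz [ 0.07  0.21 -0.55] pushes [ 0.6 -0.2 -0.1] xyz [125.28 306.88  31.41] last [125.31 306.89  31.44] w 0.128
```

```bash

python3 -m jog '[{"jaw":1,"x":0.15,"y":0,"z":0,"spin":0},{"jaw":1,"x":0,"y":0,"z":0,"spin":0}]' 20 >/dev/null
python3 f.py 3
```

```text
t 31.75 push fy fz [ 0.78 -0.31  2.74] pushes [0.6 1.  0.8] xyz [125.47 306.65  30.24] last [125.48 306.65  30.24] w 0.128
```

```bash

python3 -m jog '[{"jaw":1,"x":0.1,"y":0,"z":0,"spin":0},{"jaw":1,"x":0,"y":0,"z":0,"spin":0}]' 20 >/dev/null
python3 f.py 2
python3 -m jog '[{"jaw":1,"x":0.1,"y":0,"z":0,"spin":0},{"jaw":1,"x":0,"y":0,"z":0,"spin":0}]' 20 >/dev/null
python3 f.py 2; python3 - <<'E'
from h import *
c=cam('scene');im=cv2.resize(c['image'][145:215,210:310,::-1],None,fx=8,fy=8,interpolation=cv2.INTER_CUBIC);cv2.imwrite('pics/p2.png',im)
E
```

```text
t 32.05 push fy fz [ 0.77 -1.52  5.42] pushes [0.5 1.1] xyz [125.44 306.28  29.38] last [125.43 306.3   29.37] w 0.134
t 32.35 push fy fz [ 1.71 -2.68  6.86] pushes [1.8 1.6] xyz [125.35 305.82  28.44] last [125.34 305.81  28.44] w 0.126
```

View pics/p2.png

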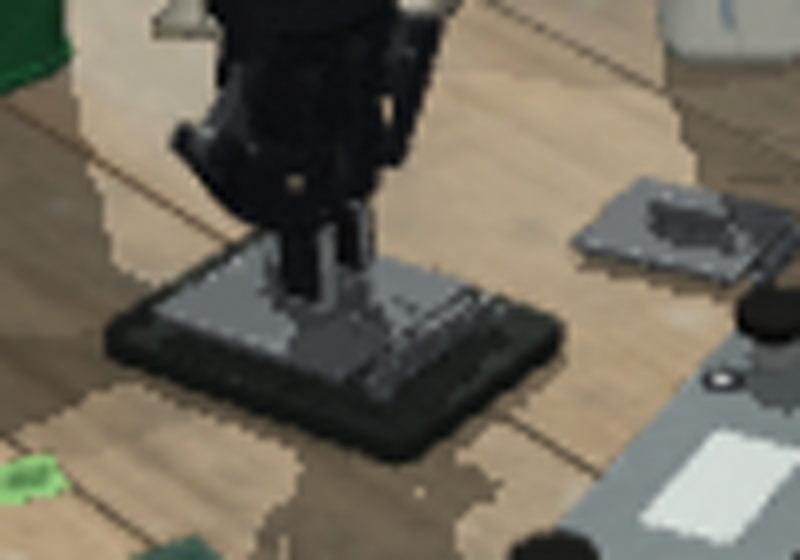

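```bash

python3 -m jog '[{"jaw":1,"x":0.1,"y":0,"z":0,"spin":0},{"jaw":1,"x":0,"y":0,"z":0,"spin":0}]' 20 >/dev/null
python3 f.py 2
```

```text
t 32.70 push fy fz [ 2.38 -3.63  7.08] pushes [2.  2.7] xyz [125.27 305.37  27.5 ] last [125.27 305.36  27.5 ] w 0.125
```

```bash

python3 -m jog '[{"jaw":1,"x":0.08,"y":0,"z":0,"spin":0},{"jaw":1,"x":0,"y":0,"z":0,"spin":0}]' 20 >/dev/null
python3 f.py 2
```

```text
t 33.00 push fy fz [ 1.95 -3.21  7.51] pushes [2.1 1.8] xyz [125.18 305.04  26.83] last [125.17 305.05  26.84] w 0.128
```

```bash

python3 -m jog '[{"jaw":1,"x":0.06,"y":0,"z":0,"spin":0},{"jaw":1,"x":0,"y":0,"z":0,"spin":0}]' 20 >/dev/null
python3 f.py 2; python3 - <<'E'
from h import *
c=cam('scene');im=cv2.resize(c['image'][145:215,210:310,::-1],None,fx=8,fy=8,interpolation=cv2.INTER_CUBIC);cv2.imwrite('pics/p3.png',im)
E
```

```text
t 33.30 push fy fz [ 3.   -3.77 11.8 ] pushes [3.6 2.4] xyz [125.19 304.99  26.71] last [125.2  305.    26.72] w 0.128
```

View pics/p3.png

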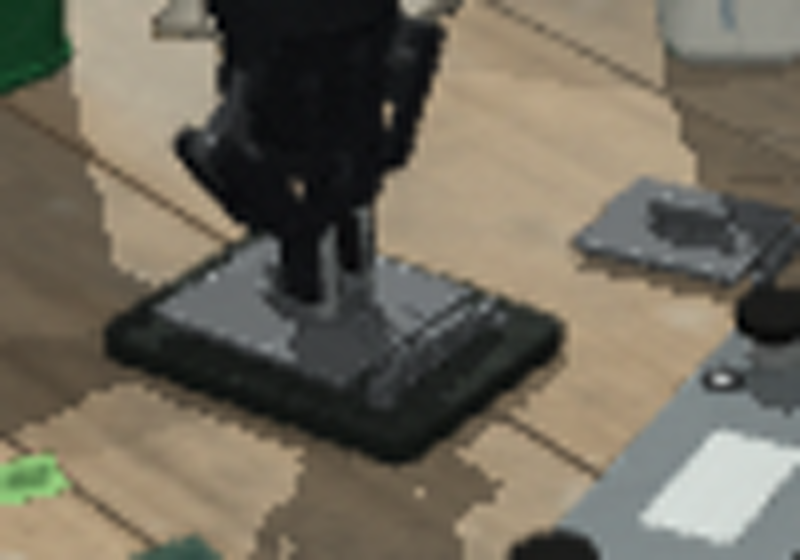

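```bash

python3 -m jog '[{"jaw":1,"x":-0.1,"y":0,"z":0,"spin":0},{"jaw":1,"x":0,"y":0,"z":0,"spin":0}]' 20 >/dev/null
python3 f.py 3;python3 pad.py
```

```text
t 33.70 push fy fz [ 0.75 -3.35  6.28] pushes [0.8 0.7 0.7] xyz [125.49 305.7   26.88] last [125.51 305.69  26.87] w 0.131
t 33.7 pos [0.5444 0.0716 0.0269] to go cm tool y,z: 0.14 -0.0 cover x az 103.69 f [ 0.6 -3.3  6.5] w 0.131 q7 0.28
```

```bash

python3 -m jog '[{"jaw":1,"x":-0.08,"y":-0.08,"z":0,"spin":0},{"jaw":1,"x":0,"y":0,"z":0,"spin":0}]' 20 >/dev/null
python3 f.py 3;python3 pad.py
```

```text
t 34.05 push fy fz [-0.28 -1.99  2.29] pushes [ 0.3 -0.3 -0.9] xyz [125.44 306.21  27.23] last [125.45 306.21  27.25] w 0.124
t 34.05 pos [0.5441 0.0721 0.0273] to go cm tool y,z: 0.09 0.01 cover x az 103.74 f [ 1.6 -1.5  1.9] w 0.124 q7 0.29
```

Open slowly and rise.

```bash

python3 -m jog '[{"jaw":0.7,"x":0,"y":0,"z":0,"spin":0},{"jaw":0.4,"x":0,"y":0,"z":0,"spin":0},{"jaw":0,"x":0,"y":0,"z":0,"spin":0},{"jaw":-0.3,"x":0,"y":0,"z":0,"spin":0}]' 20 >/dev/null
python3 f.py 2
python3 -m jog '[{"jaw":-0.3,"x":-0.5,"y":0,"z":0,"spin":0},{"jaw":-0.3,"x":-2,"y":0,"z":0,"spin":0},{"jaw":-0.3,"x":-4,"y":0,"z":0,"spin":0},{"jaw":-0.3,"x":-5,"y":0,"z":0,"spin":0},{"jaw":-0.3,"x":-4,"y":0,"z":0,"spin":0}]' >/dev/null
python3 pad.py; python3 - <<'E'
from h import *
c=cam('scene');im=cv2.resize(c['image'][145:215,210:310,::-1],None,fx=8,fy=8,interpolation=cv2.INTER_CUBIC);cv2.imwrite('pics/p4.png',im)
E
```

```text
t 34.55 push fy fz [-0.62  0.17 -0.04] pushes [-0.8 -0.4] xyz [125.11 306.32  27.27] last [125.13 306.29  27.28] w 0.654
t 35.05 pos [0.5442 0.0718 0.1851] to go cm tool y,z: 0.13 0.01 cover x az 103.72 f [1.  0.5 0.2] w 0.647 q7 0.23
```

View pics/p4.png

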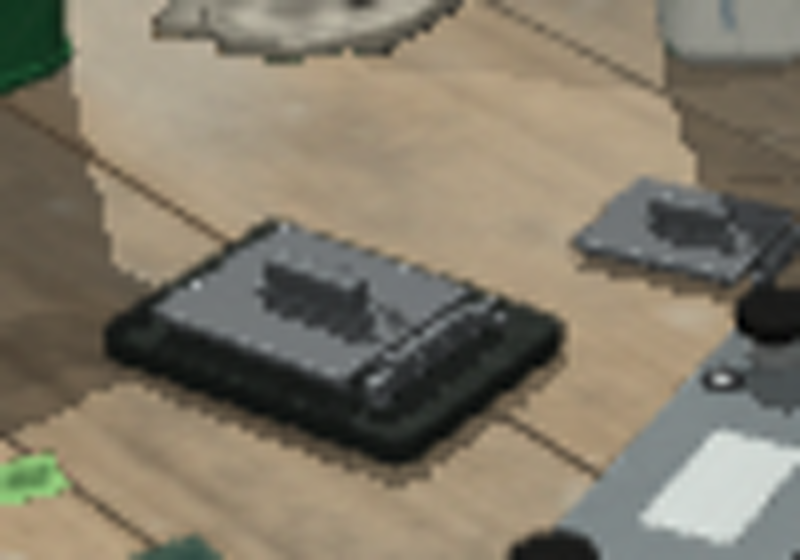

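```bash

python3 -m jog '[{"jaw":-0.3,"x":-2,"y":3,"z":0,"spin":0},{"jaw":-0.3,"x":-2,"y":5,"z":0,"spin":0},{"jaw":-0.3,"x":0,"y":5,"z":0,"spin":0},{"jaw":-0.3,"x":0,"y":5,"z":0,"spin":0},{"jaw":-0.3,"x":0,"y":5,"z":0,"spin":0}]' >/dev/null
python3 -m jog '[{"jaw":-0.3,"x":0,"y":3,"z":0,"spin":0},{"jaw":-0.3,"x":0,"y":0,"z":0,"spin":0},{"jaw":-0.3,"x":0,"y":0,"z":0,"spin":0}]' >/dev/null
python3 pad.py; python3 - <<'E'
from h import *
ims=[]
O=np.array([.544,.073,0]);a=np.radians(103.7);X=np.array([np.cos(a),np.sin(a),0]);Y=np.array([-X[1],X[0],0])
for n,(x0,y0) in [('top',(150,180)),('scene',(210,150))]:
    c=cam(n);cv2.imwrite('pics/end_%s.png'%n,c['image'][:,:,::-1]);im=cv2.resize(c['image'][y0:y0+70,x0:x0+90,::-1],None,fx=7,fy=7,interpolation=cv2.INTER_CUBIC)
    b=im.copy()
    for l,z in [([(-47,40),(47,40),(47,-40),(-47,-40),(-47,40)],.023),([(-75,52.5),(75,52.5),(75,-52.5),(-75,-52.5),(-75,52.5)],.013)]:
        u=proj(c,[O+X*p/1e3+Y*q/1e3+[0,0,z] for p,q in l])-[x0,y0];cv2.polylines(b,[(u*7+3).astype(int).reshape(-1,1,2)],False,(0,255,0),1)
    ims.append(np.vstack([im,b])[:, :])
    for k in ['cover_grip','pad','tape','tin','brush']: print(n,k,[(np.round(r['at'],1).tolist(),round(r['confidence'],2)) for r in manip.find_in(n,k)])
o=np.hstack(ims);cv2.imwrite('pics/endz.png',cv2.resize(o,(780,int(o.shape[0]*780/o.shape[1])),interpolation=cv2.INTER_AREA))
E
```

```text
t 35.9 pos [0.4826 0.3212 0.2209] to go cm tool y,z: -25.56 0.03 cover x az 103.83 f [ 0.4 -1.5  0.1] w 0.651 q7 -0.24
top cover_grip [([192.0, 219.0], 0.83), ([206.8, 161.0], 0.61), ([211.1, 216.4], 0.5)]
top pad [([204.7, 226.2], 0.8), ([423.5, 233.4], 0.2)]
top tape [([267.3, 158.7], 0.7)]
top tin [([249.5, 288.1], 0.85)]
top brush [([427.0, 232.7], 0.66), ([189.5, 219.6], 0.59)]
scene cover_grip [([250.2, 185.3], 0.71), ([299.4, 171.3], 0.69), ([327.0, 226.9], 0.24)]
scene pad [([254.5, 194.4], 0.97), ([391.8, 286.2], 0.16)]
scene tape [([341.5, 181.9], 0.73)]
scene tin [([234.0, 225.5], 0.75), ([326.2, 226.3], 0.52)]
scene brush [([392.6, 284.4], 0.65), ([250.1, 183.2], 0.26)]
```

View pics/endz.png

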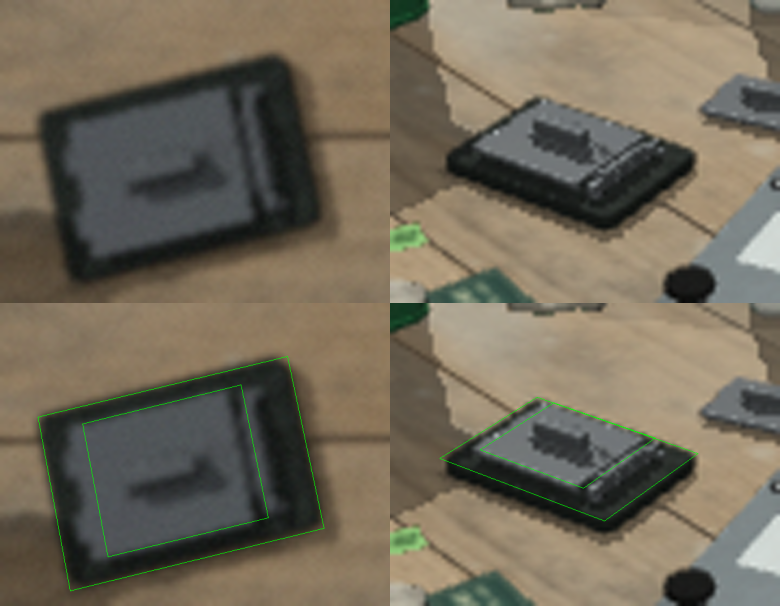

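View pics/end_top.png

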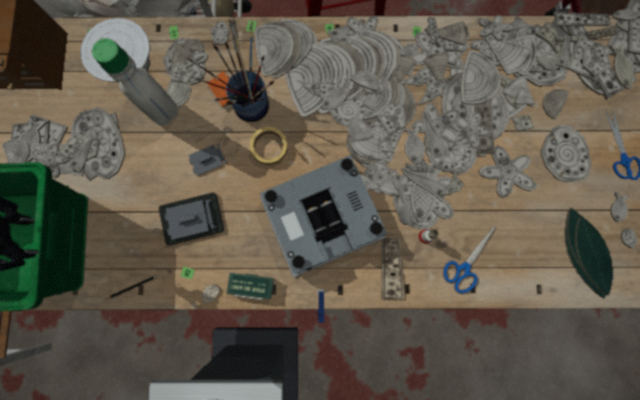

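```bash
python3 - <<'E'
from h import *
a=np.radians(103.9);X=np.array([np.cos(a),np.sin(a),0]);Y=np.array([-X[1],X[0],0]);O=np.array([.544,.073,0])
from scipy.ndimage import map_coordinates
for n in ('top','scene'):
    c=cam(n);g=c['image'].mean(2)
    for z in (.023,):
        xs=np.arange(-80,81,1.);ys=np.r_[np.arange(-32,-12,2),np.arange(14,34,2)]
        pr=np.mean([[map_coordinates(g,[[p[1]],[p[0]]],order=1)[0] for p in proj(c,[O+X*x/1e3+Y*y/1e3+[0,0,z] for x in xs])] for y in ys],0)
        print(n,'along x',[(int(x),int(v)) for x,v in zip(xs,pr)][15:-10:2])
        ys=np.arange(-65,66,1.);xs=np.r_[np.arange(-30,35,3.)]
        pr=np.mean([[map_coordinates(g,[[p[1]],[p[0]]],order=1)[0] for p in proj(c,[O+X*x/1e3+Y*y/1e3+[0,0,z] for y in ys])] for x in xs],0)
        print(n,'along y',[(int(x),int(v)) for x,v in zip(ys,pr)][5:-5:2])
E
```

```text
top along x [(-65, 31), (-63, 29), (-61, 27), (-59, 25), (-57, 27), (-55, 33), (-53, 45), (-51, 60), (-49, 71), (-47, 70), (-45, 59), (-43, 47), (-41, 44), (-39, 53), (-37, 68), (-35, 79), (-33, 83), (-31, 84), (-29, 83), (-27, 82), (-25, 81), (-23, 80), (-21, 80), (-19, 80), (-17, 81), (-15, 81), (-13, 81), (-11, 81), (-9, 81), (-7, 81), (-5, 80), (-3, 80), (-1, 80), (1, 81), (3, 81), (5, 80), (7, 80), (9, 80), (11, 80), (13, 81), (15, 81), (17, 81), (19, 82), (21, 83), (23, 84), (25, 84), (27, 83), (29, 84), (31, 84), (33, 84), (35, 84), (37, 84), (39, 84), (41, 84), (43, 84), (45, 84), (47, 84), (49, 84), (51, 84), (53, 82), (55, 78), (57, 71), (59, 63), (61, 52), (63, 41), (65, 33), (67, 29), (69, 33)]
top along y [(-60, 118), (-58, 117), (-56, 112), (-54, 100), (-52, 78), (-50, 55), (-48, 40), (-46, 35), (-44, 36), (-42, 44), (-40, 58), (-38, 72), (-36, 81), (-34, 84), (-32, 85), (-30, 85), (-28, 84), (-26, 84), (-24, 84), (-22, 84), (-20, 84), (-18, 84), (-16, 84), (-14, 84), (-12, 83), (-10, 82), (-8, 82), (-6, 81), (-4, 80), (-2, 78), (0, 73), (2, 65), (4, 57), (6, 52), (8, 5
[... 1011 characters left out ...]
7, 129), (69, 129)]
scene along y [(-60, 146), (-58, 146), (-56, 146), (-54, 146), (-52, 146), (-50, 147), (-48, 147), (-46, 146), (-44, 144), (-42, 136), (-40, 122), (-38, 111), (-36, 110), (-34, 113), (-32, 115), (-30, 116), (-28, 116), (-26, 116), (-24, 115), (-22, 115), (-20, 114), (-18, 113), (-16, 113), (-14, 108), (-12, 98), (-10, 83), (-8, 72), (-6, 64), (-4, 61), (-2, 60), (0, 60), (2, 63), (4, 65), (6, 66), (8, 65), (10, 64), (12, 67), (14, 72), (16, 80), (18, 92), (20, 105), (22, 114), (24, 116), (26, 117), (28, 118), (30, 118), (32, 118), (34, 118), (36, 118), (38, 117), (40, 108), (42, 89), (44, 66), (46, 48), (48, 35), (50, 28), (52, 25), (54, 24), (56, 25), (58, 26), (60, 28)]
```

```bash
python3 - <<'E'
from h import *
c=manip.read_camera('scene')
a=np.radians(103.9);X=np.array([np.cos(a),np.sin(a),0]);Y=np.array([-X[1],X[0],0]);O=np.array([.544,.073,0])
x0,y0=225,165
im=cv2.resize(c['image'][y0:y0+45,x0:x0+60,::-1],None,fx=13,fy=13,interpolation=cv2.INTER_CUBIC)
for dx,col in [(0,(0,255,0)),(6,(0,0,255))]:
    P=lambda x,y,z:O+X*(x+dx)/1e3+Y*y/1e3+[0,0,.023+z/1e3]
    for l in [[(-22,6,15),(22,6,15),(22,-6,15),(-22,-6,15),(-22,6,15)],[(-22,6,15),(-22,6,0),(22,6,0),(22,6,15)]]:
        u=proj(c,[P(*k) for k in l])-[x0,y0];cv2.polylines(im,[(u*13+6).astype(int).reshape(-1,1,2)],False,col,1)
cv2.imwrite('pics/ribend.png',im)
E
```

```text
(no output)
```

View pics/ribend.png

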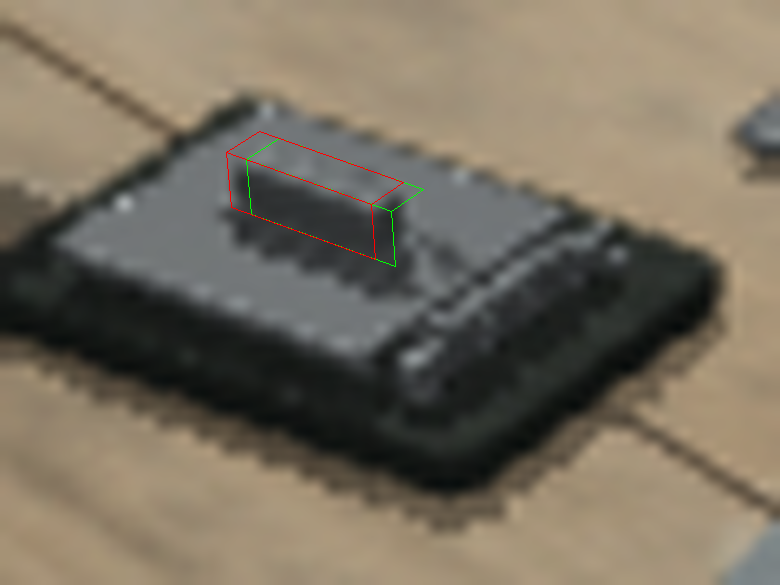

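```bash
python3 f.py 4; python3 -c "
import cv2,numpy as np
for n in('top','scene'):
    a=cv2.imread('pics/%s0.png'%n).astype(int);b=cv2.imread('pics/end_%s.png'%n).astype(int);d=abs(a-b).max(2)
    for k,(u,v) in ({'tape':(268,147),'tin':(250,287),'brush':(427,236)} if n=='top' else {'tape':(341,184),'tin':(236,227),'brush':(392,285)}).items(): print(n,k,d[v-18:v+18,u-18:u+18].mean().round(1))
"
python3 -c "
from workcell import manip
print(manip.job_done())"
```

```text
t 36.85 push fy fz [-0.3  -0.22  0.31] pushes [-0.1 -0.5 -0.7  0.1] xyz [166.25 559.26 220.91] last [166.26 559.27 220.91] w 0.654
top tape 2.7
top tin 2.6
top brush 2.5
scene tape 1.9
scene tin 1.6
scene brush 1.7
the job is handed in; nothing more can be done
None
```

The battery cover is off the scale and lies flat, right side up, on the black pad. I handed the job in at about 37 s of the 72 s allowed; no verdict is reported.

**What I did:**
- **Release:** I pressed the tab to about 11.4 N, and it averaged at most 11.9 N while I raised that end about 11 mm. When I withdrew the finger, the cover stayed ajar.
- **Removal:** I gripped the rib, drew the cover about 14 mm towards the tab and lifted it off. The largest pull was about 7 N and the largest lift about 6 N.
- **Placing:** I turned the cover so its length runs along the pad's long side. I lowered it until it lay flat (about 12 N at most), eased the force to 2 N, then opened the jaws and moved the arm away.

**Last checks:**
- **Centring:** The rib, and so the cover's origin, is within about 2 mm of the pad's centre. The plate's own outline sits about 6–7 mm off centre towards the tongue end. I took this as the plate not being centred on the origin, so I left the cover where it is.
- **Bystanders:** Before-and-after pictures show the tape, tin and brush unmoved. The detector's tape position in the top view shifted by 23 px, but the picture itself shows no change there.
- **Robot:** It was touching nothing, with measured force near zero.
- **Camera disagreement:** The two cameras put the scale about 4–6 mm apart along the axes. Contact forces set the fine positions for the tab and rib.

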